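Hold an exhibit circuit board home in the read-out nest

TASK

Pull the orange dust cap of the read-out nest straight up until it stays fully raised and the contact pins are bare. Then lay the exhibit circuit board flat on the nest's base plate, gold edge towards the pins, and press it squarely home against both steel stops at once, without brute force. The read-out lasts only while both sprung contacts are pressed in, so finish still holding the board pressed into the corner, and leave the loupe, the tweezers and the red powder jar where they are.

Things in the scene. Friction and masses are not known exactly. Their poses are not given: they have to be found in the camera images.
- nest: Read-out nest, fixed on a blue bench pad (top at z = 10 mm): aluminium base plate 180 x 130 mm, spanning nest x -75..105, y -65..65 mm, its top face 10 mm above the origin, which lies on the pad. x points at the back stop, z up. Place and turn vary. Stops close the far (+x) and right (-y) sides; the other two are open.
- home (a point): Where the point board_mid lies when the board is home against both stops: on the base plate's top face, nest frame (0, -5, 10) mm; axes as the nest's.
- dust_cap (a joint): Lift of the orange dust cap in m: 0 down, 0.019 fully raised. It slides straight up on rods in the back stop, captive, takes about 4 N to move and stays where left. Down, its skirt hangs before the pins (up to 9.5 mm ahead of the stop face) and bars the board; fully raised, the skirt's lower edge is 31 mm above the nest's origin and the board slides in beneath it.
- cap_grip (a point): Centre of the cap's grip, an upright orange block 12 mm (nest x) by 26 mm (nest y) by 20 mm high on the cap's top plate (62 mm long in y, 34 mm in x, its upper face 10 mm below this point). Moves with the cap; axes as the nest's.
- pin_block (a joint): Travel of the sprung pin block in the back stop, in m, towards the stop (nest +x): 0 free, when it stands 4 mm out of the stop face; 0.004 when the board is flush with the stop. Spring about 3.2 N at first, 4.8 N when flush.
- ground_plunger (a joint): Travel of the sprung gold plunger in the side stop, in m, towards nest -y: 0 free, standing 4 mm out of the stop face; 0.004 when the board is flush with the stop. Spring about 2.4 N at first, 4 N when flush.
- back_stop: Fixed steel bar, origin and axes as the nest's. Its flat face at x = +55 mm looks to -x, spans y -62..58 mm, top at z = 30 mm; a grey housing lies behind it (top 27 mm).
- side_stop: Fixed steel bar, origin and axes as the nest's. Its flat face at y = -40 mm looks to +y, spans x -46..38 mm, top at z = 22 mm.
- board: Exhibit circuit board, green, in a flat black frame: 110 mm (own x) x 70 mm (y) x 7 mm, 0.13 kg (varies), smooth underside and edges, lying loose on the pad left of the nest. Origin at the centre of its underside; its x axis points to the gold-contact edge, z up. Nothing near the gold edge stands higher than 9 mm.
- heat_sink (a point): Centre of the board's dark finned heat sink, the part to hold the board by: a solid block 44 mm (board x) x 30 mm (board y) x 30 mm high, from 7 to 37 mm above the board's underside; this point is 22 mm above the underside and 5 mm behind the board's centre (board x = -5 mm). Axes as the board's.
- board_mid (a point): Centre of the board's underside, axes as the board's.
- gold_edge (a point): Middle of the board's gold-contact edge: 55 mm along +x from the board's centre, half-way up its 7 mm thickness.
- loupe_mid (a point): Bystander: black stand loupe, 43 mm across, 32 mm high; its centre.
- tweezers_mid (a point): Bystander: steel tweezers lying flat, 132 mm long along own y, 16 mm wide, 10 mm high; centre.
- red_jar_mid (a point): Bystander: small powder jar, black lid, red-banded label, at the left of the pad, 49 mm across, 50 mm high; centre.
Not all that is in view belongs to the job. Leave any pink look-alike of the board alone.

How it is judged:
On the way, in this order (a step that is already met when the one before it is completed fails the run):
1. the dust cap is pulled up to the end of its travel while the contacts are still free (value of joint dust_cap above 0.016 m and value of joint pin_block below 0.001 m), for 0.2 s.
2. the board is pressed home, both sprung contacts in (value of joint each of pin_block, ground_plunger above 0.0032 m), for 0.2 s.
At the end, for the whole second after the job is handed in: Cap up 15 mm or more; board flat (2 mm), gold edge to the pins, within 3 mm of home and 1.7 degrees of square; both contacts pressed in 3.2 mm or more, at least 0.3 N on each fixed stop, and the gripper still on the board (1 N or more), at rest, through the last second (all of step 2 and value of joint dust_cap above 0.015 m and contact force between board and back_stop above 0.3 N and contact force between board and side_stop above 0.3 N and contact force between the fingers and board above 1 N and horizontal distance between board_mid and home below 0.003 m and z of board_mid in the frame of home below 0.002 m and x of gold_edge in the frame of nest above 0.05 m and angle between the x axis of board and the x axis of nest, either way round below 0.03 rad and angle between board's own z axis and vertical below 0.04 rad and linear speed of board below 0.01 m/s); the arm keeps its last pose, push and grip.
It fails at once if the board is forced against a stop with more than 45 N (contact force between board and back_stop above 45 N or contact force between board and side_stop above 45 N).
It fails at once if the loupe, the tweezers or the red powder jar is shifted by more than 30 mm (distance of any of loupe_mid, tweezers_mid, red_jar_mid from where it was at the start of the episode above 0.03 m).
It also fails if it takes over 70 s, if anything falls off the work surface, if the arm or the gripper's body presses on something with over 40 N, if the wrist force passes 120 N, or if a joint passes its speed limit or range.

ROBOT

A 6-joint arm with a two-finger parallel gripper is mounted at the origin on a cart in front of the work surface, level with it; the furniture and walls round the work are solid. World frame = base frame: x ahead of the robot, y to its left, z up, the work surface at z = 0. Lengths are in m, angles in rad, forces in N, time in s.
With the tool pointing down it reaches from about 0.25 to 0.775 m from the base axis. Payload 4 kg.
Tool frame: the origin (TCP) lies midway between the tips of the shut fingers; the grasp point (between the pads) lies robot.tcp_to_grasp behind it (robot.tcp_to_grasp is the distance from the TCP to the grasp point, in m); y points along the fingers, x is the direction in which the jaws open and shut, and the axes are right-handed (so a half turn about y gives the same grasp; the last joint's range is limited). The gripper opens to 94 mm and grips with 3 to 60 N. Pads are 16 mm wide; open, the fingers measure 119 mm over their backs; the gripper's body (75 mm by 177 mm) begins 78 mm behind the grasp point.
Start: joints at [-1.24, 0.087, 1.371, -0, 1.684, -0.103], TCP at [0.231, -0.499, 0.206] pointing down, gripper open.
Joint ranges: [-3.1, 3.1], [-0.76, 2.03], [0.27, 2.55], [-1.08, 4.22], [0.17, 2.65], [-2.57, 2.57]. Speed limits (rad/s): [2.79, 2.79, 3.14, 3.14, 3.14, 3.14].

INTERFACE

Orientations are given as [roll, pitch, yaw] about the fixed x, y, z axes, in that order (R = Rz(yaw) Ry(pitch) Rx(roll)).
In Python, from bench import robot gives the robot as it stands.
- The arm moves only by the tool arm_command, never from a script. Its argument "series" is text: rows parted by semicolons, each of 7 numbers parted by spaces: the turn, a rotation vector about the tool's x, y, z in rad, then the shift along the tool's x, y, z in m, then the finger opening in m, from 0 to 0.094. A call has 1 to 12 rows; each row shifts and turns the pose as measured when the row begins, along the tool's axes as they then stand; what a row does not reach is not made up. A row lasts 1/10 s, in which the tool goes at most 50 mm and 8.59 degrees, less where a joint would pass 70% of its speed; a pose out of reach is approached as far as the arm can. A call with a gripper value outside its range is refused whole. The fingers move at their own pace and stop on an object; the grip force is fixed at half the most. Time passes only in rows, so rows that do not move let the fingers close. It gives the time, the measured TCP pose, the force and the opening at its end, in the units of the state.
- robot.get_obs(): the state, without advancing time (a new reading comes with each control period).
- robot.snapshot(name): name is "scene" or "top" or "wrist"; returns the picture (420x560x3 uint8, blue, green, red); there is no depth.
- robot.camera_params(name): a dict with "fx", "fy", "cx", "cy" (pixels), "extrinsics" (4x4, takes a point from camera to world coordinates). Camera axes: x right, y up, looking along -z (the intrinsics and any distortion apply to the point x, -y, -z); pixel columns grow to the right and rows downward; lengths in m; the calibration is good to about 2 mm. A picture is of the moment at which its call begins: read the wrist's pose just before it. camera_params takes no time and is no camera call; for the wrist camera it gives the pose at the moment of the call.
- robot.close_job(): hands the job in, once; it reports no verdict.
Trained networks look in the newest picture that a camera, given by its name, has taken for a name from the list of things; names that differ only in an ending like _2 or _b are one class to them, and where a whole thing is asked for, a point or a joint stands for the part that bears it (a point fixed in the world has none). Each returns a list of dicts, best first, with "score" (0 to 1); they miss things now and then, are a little off and sometimes report something else, mostly with a low value. They report only what shows in the picture. A call takes as long as a camera call. They do not tell look-alikes from the thing itself.
- robot.spot_in(camera, target): "centre" ([x, y, z] in m, in the coordinates of the camera as it stood for that picture, good to about 4 mm: the middle of the surface that is visible of it).
The state is a dict: "time": time; "joint_positions": joint angles; "qvel": joint speeds; "joint_torque": joint torques, N m; "tool_pos": TCP position; "ee_rot": TCP orientation; "wrist_force": force on the tool from outside, world axes, zero at the start; "wrist_torque": the same for the moment, N m; "width": finger opening in m.
Only numpy, scipy, OpenCV 4.12 (cv2) and the standard library are available. Lean on these libraries where they do the work, as an engineer would, in place of code of your own. Each camera call takes 0.05 s, during which the arm holds its last target.

## Working session

There is one attempt and no reset: what is moved stays moved. The work goes in short steps, Python scripts to look and compute and a tool call to move; the robot and the scene stay as the last step left them, time stands still between calls to the robot, and variables do not carry over. Pictures are saved under pics/ and viewed, and the job is handed in when it is done.

Besides the shell and the picture viewer there is one more tool, called after "Request:" by a JSON object that holds its "op" and its "data". arm_command: Moves the arm, as the interface text tells. Its arguments: {"type":"object","properties":{"series":{"type":"string"}},"required":["series"]}

```bash
ls; mkdir -p pics
python3 - <<'E'
from bench import robot
import cv2,numpy as np
print(robot.get_obs(), robot.tcp_to_grasp)
for n in ["scene","top"]:
    im=robot.snapshot(n); cv2.imwrite(f"pics/{n}0.png",im)
    p=robot.camera_params(n); print(n,p)
    E=np.array(p["extrinsics"])
    for t in ["nest","board","cap_grip","heat_sink","gold_edge","loupe_mid","tweezers_mid","red_jar_mid","back_stop","side_stop"]:
        for r in robot.spot_in(n,t)[:3]:
            c=np.array(r["centre"]); w=E[:3,:3]@c+E[:3,3]
            print(n,t,round(r["score"],2),w.round(4), (p["fx"]*c[0]/-c[2]+p["cx"]).round(), (p["fy"]*-c[1]/-c[2]+p["cy"]).round())
print(robot.get_obs()["time"])
E
```

```text
pics
{'time': 0.0, 'joint_positions': array([-1.24010184e+00,  8.79478188e-02,  1.37221989e+00, -1.80960076e-05,
        1.68362271e+00, -1.03110226e-01]), 'qvel': array([ 0.00056151, -0.00158495, -0.00016689, -0.00012469, -0.00044542,
       -0.0014969 ]), 'joint_torque': array([ 1.28579541e-03, -3.40172517e+01, -3.02425575e+01,  7.18101184e-02,
        3.30039219e-02, -1.55009056e-04]), 'tool_pos': array([ 0.23098533, -0.4985408 ,  0.20432556]), 'ee_rot': array([-1.57058801,  0.00218795, -1.13699341]), 'wrist_force': array([ 0.6245736 , -0.42600115,  0.74112658]), 'wrist_torque': array([ 0.00384681, -0.01137998,  0.02736473]), 'width': 0.09400105478388057} 0.0188
scene {'fx': 528.0441451073385, 'fy': 528.0441451073385, 'cx': 283.6003311922482, 'cy': 200.02335765939682, 'extrinsics': array([[ 0.69052232,  0.32306809, -0.64715217, -0.31294109],
       [-0.72298416,  0.33518086, -0.60410901, -0.81598374],
       [ 0.02174468,  0.88503152,  0.46502298,  0.66506421],
       [ 0.        ,  0.        ,  0.        ,  1.        ]])}
scene nest 0.83 [ 0.5519 -0.1859  0.0188] 338.0 235.0
scen
[... 1292 characters left out ...]
64 -0.1631  0.0231] 325.0 184.0
top nest 0.7 [ 0.6481 -0.1651  0.0458] 327.0 165.0
top board 0.84 [ 3.221e-01 -3.260e-01  3.000e-04] 393.0 302.0
top board 0.83 [0.5313 0.1033 0.0155] 217.0 213.0
top cap_grip 0.82 [ 0.6563 -0.1674  0.0412] 328.0 163.0
top heat_sink 0.98 [ 0.3209 -0.3291  0.0072] 395.0 303.0
top heat_sink 0.95 [0.5345 0.1023 0.0113] 217.0 212.0
top gold_edge 0.77 [ 0.3224 -0.3272  0.009 ] 395.0 302.0
top gold_edge 0.66 [0.5281 0.1026 0.0172] 217.0 215.0
top loupe_mid 0.55 [0.7193 0.0168 0.0412] 253.0 137.0
top red_jar_mid 0.55 [0.5527 0.2653 0.048 ] 147.0 202.0
top back_stop 0.63 [ 0.6581 -0.1351  0.0357] 314.0 162.0
top side_stop 0.54 [ 0.593  -0.2122  0.0314] 346.0 189.0
1.1
```

View pics/scene0.png

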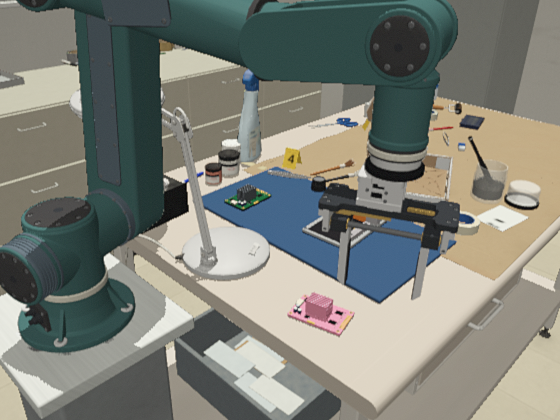

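View pics/top0.png

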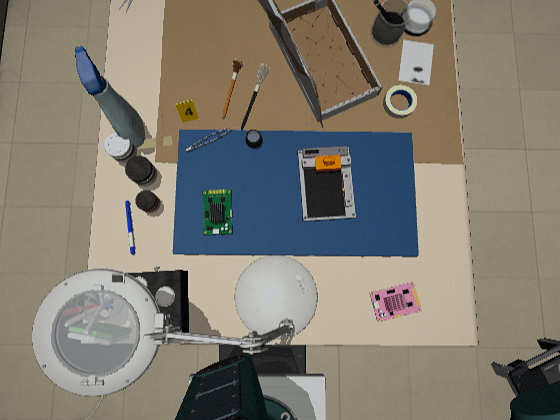

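Run:
```python
import cv2
a=cv2.imread("pics/top0.png")
cv2.imwrite("pics/topcrop.png",cv2.resize(a[110:270,180:380],None,fx=4,fy=3.75*4/3.75,interpolation=cv2.INTER_CUBIC)[:600])
b=cv2.imread("pics/scene0.png")
cv2.imwrite("pics/scenecrop.png",cv2.resize(b[155:295,200:440],None,fx=3.3,fy=3.3,interpolation=cv2.INTER_CUBIC))
```

```text
(no output)
```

View pics/topcrop.png

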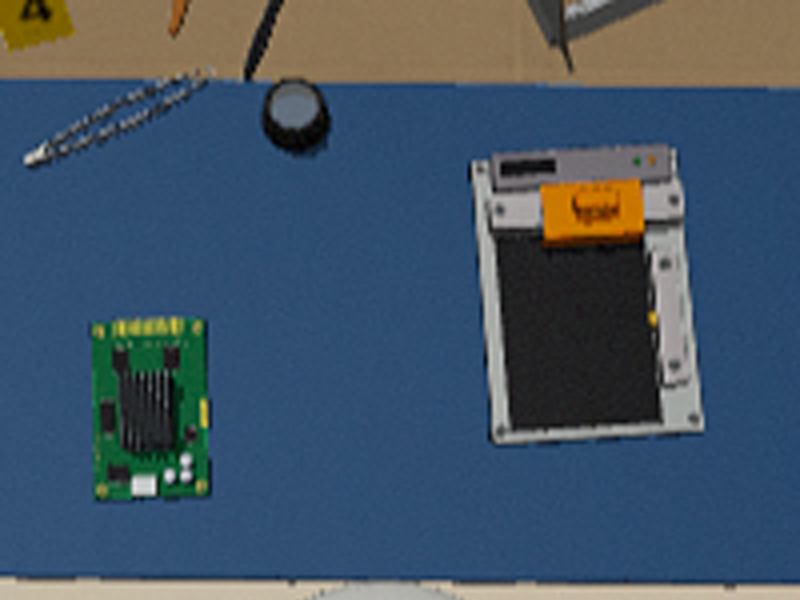

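View pics/scenecrop.png

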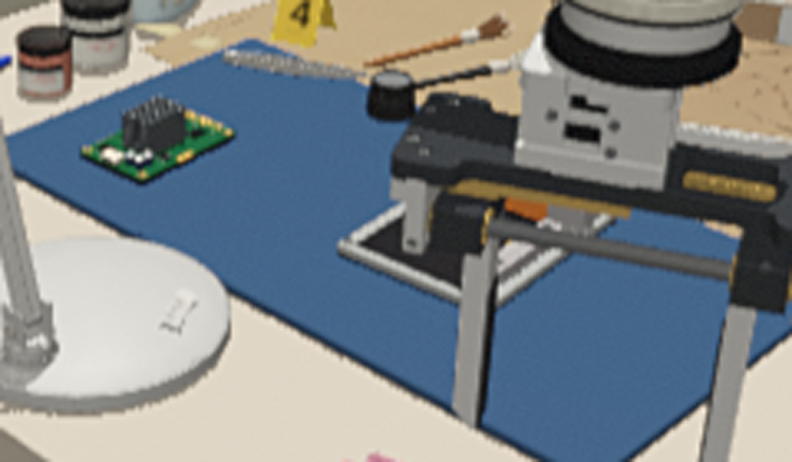

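The top view shows these candidates for the board: the green board at (217,213), with its gold edge up, i.e. world +x, and the pink look-alike at (395,302), which I'll leave alone. The close crop confirms the green one has the dark finned heat sink. The nest is around (327,185), its orange cap at (328,163). The loupe is at (254,138), the tweezers at (208,139), and the red jar near (148,202).

```bash
cat > h.py <<'E'
import numpy as np,cv2
from bench import robot
from scipy.spatial.transform import Rotation as Ro
def ray(p,u,v,z):
    E=np.array(p["extrinsics"]); d=E[:3,:3]@np.array([(u-p["cx"])/p["fx"],-(v-p["cy"])/p["fy"],-1.])
    o=E[:3,3]; return o+d*(z-o[2])/d[2]
def proj(p,w):
    E=np.array(p["extrinsics"]); c=E[:3,:3].T@(np.asarray(w,float)-E[:3,3])
    return np.array([p["fx"]*c[0]/-c[2]+p["cx"], p["fy"]*-c[1]/-c[2]+p["cy"]])
def go(pos,yaw):
    "shift & turn in tool axes to reach TCP pos with tool down and jaw yaw"
    o=robot.get_obs(); R=Ro.from_euler('xyz',o["ee_rot"]); T=Ro.from_euler('xyz',[-np.pi/2,0,yaw])
    print("pos",o["tool_pos"].round(4),"rot",o["ee_rot"].round(4),"t",round(o["time"],2),"w",round(o["width"],4),"F",o["wrist_force"].round(1),"q",o["joint_positions"].round(2))
    print("shift",R.inv().apply(np.array(pos)-o["tool_pos"]).round(4),"rotvec",(R.inv()*T).as_rotvec().round(4))
E
python3 - <<'E'
from h import *
p=robot.camera_params("top")
f=lambda x,y:(180+x/4,110+y/4)
print("plate z.02")
for n,c in dict(fl=(497,440),fr=(703,430),bl=(473,162)).items(): print(n,ray(p,*f(*c),.02))
print("board z.017")
for n,c in dict(fl=(95,498),fr=(209,495),bl=(93,322),br=(207,320)).items(): print(n,ray(p,*f(*c),.017))
E
```

```text
plate z.02
fl [ 0.51660316 -0.11088074  0.02      ]
fr [ 0.52415348 -0.23706552  0.02      ]
bl [ 0.69319485 -0.09646025  0.02      ]
board z.017
fl [0.47887361 0.13292263 0.017     ]
fr [0.481415   0.06396429 0.017     ]
bl [0.5880819  0.13835172 0.017     ]
br [0.59017779 0.06807735 0.017     ]
```

Run:
```python
from h import *
o=robot.get_obs();p=robot.camera_params("wrist");print(p)
R=Ro.from_euler('xyz',o["ee_rot"]);E=np.array(p["extrinsics"])
print("cam in tool",R.inv().apply(E[:3,3]-o["tool_pos"]), (R.as_matrix().T@E[:3,:3]).round(3))
go([.60,-.17,.21],.07)
```

```text
{'fx': 344.4481350942529, 'fy': 344.4481350942529, 'cx': 278.5806925675154, 'cy': 211.5789762907946, 'extrinsics': array([[ 4.20244463e-01,  8.73121795e-01,  2.47088895e-01,
         3.04198690e-01],
       [-9.07410681e-01,  4.04564656e-01,  1.13724643e-01,
        -4.64597076e-01],
       [-6.67969291e-04, -2.72003254e-01,  9.62296100e-01,
         3.83982126e-01],
       [ 0.00000000e+00,  0.00000000e+00,  0.00000000e+00,
         1.00000000e+00]])}
cam in tool [-0.00057032 -0.17846751  0.08076151] [[ 1.    -0.     0.001]
 [ 0.001  0.272 -0.962]
 [-0.     0.962  0.272]]
pos [ 0.2312 -0.4991  0.2055] rot [-1.5708e+00 -1.0000e-04 -1.1370e+00] t 1.1 w 0.094 F [-0.7 -0.2 -0.3] q [-1.24  0.09  1.37  0.    1.68 -0.1 ]
shift [-0.1436 -0.0045  0.473 ] rotvec [ 1.000e-04 -1.207e+00  1.000e-04]
```

Request:
{"op": "arm_command", "data": {"series": "0 0 0 -0.0144 -0.0005 0.0473 0.094;0 0 0 -0.0144 -0.0005 0.0473 0.094;0 0 0 -0.0144 -0.0005 0.0473 0.094;0 0 0 -0.0144 -0.0005 0.0473 0.094;0 0 0 -0.0144 -0.0005 0.0473 0.094;0 0 0 -0.0144 -0.0005 0.0473 0.094;0 0 0 -0.0144 -0.0005 0.0473 0.094;0 0 0 -0.0144 -0.0005 0.0473 0.094;0 0 0 -0.0144 -0.0005 0.0473 0.094;0 0 0 -0.0144 -0.0005 0.0473 0.094;0 -0.14 0 0 0 0 0.094;0 -0.14 0 0 0 0 0.094"}}

```text
time: 2.3
tool_pos: [0.6087, -0.1645, 0.2083]
ee_rot: [-1.571, -0.002, -0.853]
wrist_force: [0.5, -0.4, 0.3]
width: 0.094
```

Request:
{"op": "arm_command", "data": {"series": "0 -0.14 0 0 0 0 0.094;0 -0.14 0 0 0 0 0.094;0 -0.14 0 0 0 0 0.094;0 -0.14 0 0 0 0 0.094;0 -0.14 0 0 0 0 0.094;0 -0.14 0 0 0 0 0.094;0 -0.14 0 0 0 0 0.094;0 0 0 0 0 0 0.094"}}

```text
time: 3.1
tool_pos: [0.6098, -0.1624, 0.2065]
ee_rot: [-1.571, 0.002, 0.172]
wrist_force: [1.0, 0.1, 0.2]
width: 0.0939
```

Run:
```python
from h import *
go([.60,-.17,.21],.07)
```

```text
pos [ 0.6098 -0.1624  0.2065] rot [-1.5713  0.0016  0.1724] t 3.1 w 0.0939 F [1.  0.1 0.2] q [-0.35  0.27  1.16 -0.    1.72 -0.52]
shift [-0.011  -0.0035 -0.0058] rotvec [ 0.0005  0.1024 -0.0016]
```

Request:
{"op": "arm_command", "data": {"series": "0 0.1 0 -0.011 -0.004 -0.006 0.094;0 0 0 0 0 0 0.094"}}

```text
time: 3.3
tool_pos: [0.6, -0.1701, 0.2102]
ee_rot: [-1.571, 0.002, 0.064]
wrist_force: [-0.6, 0.3, 0.7]
width: 0.094
```

Run:
```python
from h import *
go([.60,-.17,.21],.07)
p=robot.camera_params("wrist")
im=robot.snapshot("wrist");cv2.imwrite("pics/w1.png",im)
np.save("w1.npy",p,allow_pickle=True)
E=np.array(p["extrinsics"])
for t in ["cap_grip","dust_cap","nest","side_stop","back_stop","ground_plunger"]:
    for r in robot.spot_in("wrist",t)[:2]:
        c=np.array(r["centre"]); w=E[:3,:3]@c+E[:3,3]; print(t,round(r["score"],2),w.round(4),proj(p,w).round())
cv2.imwrite("pics/w1b.png",cv2.resize(im,(800,600),interpolation=cv2.INTER_CUBIC))
```

```text
pos [ 0.6    -0.1701  0.2102] rot [-1.5711  0.0018  0.0645] t 3.3 w 0.094 F [-0.6  0.3  0.7] q [-0.37  0.25  1.17 -0.    1.72 -0.43]
shift [0.     0.0002 0.0001] rotvec [ 0.0003 -0.0055 -0.0018]
cap_grip 0.94 [ 0.6572 -0.1627  0.0433] [334. 192.]
dust_cap 0.92 [ 0.6538 -0.1613  0.0473] [331. 191.]
dust_cap 0.7 [0.7162 0.0098 0.0415] [420.   8.]
nest 0.9 [ 0.61   -0.1566  0.0149] [288. 178.]
side_stop 0.68 [ 0.5925 -0.2115  0.0336] [269. 230.]
back_stop 0.63 [ 0.6105 -0.1577  0.0174] [288. 180.]
back_stop 0.59 [ 0.6557 -0.128   0.0426] [336. 158.]
```

View pics/w1b.png

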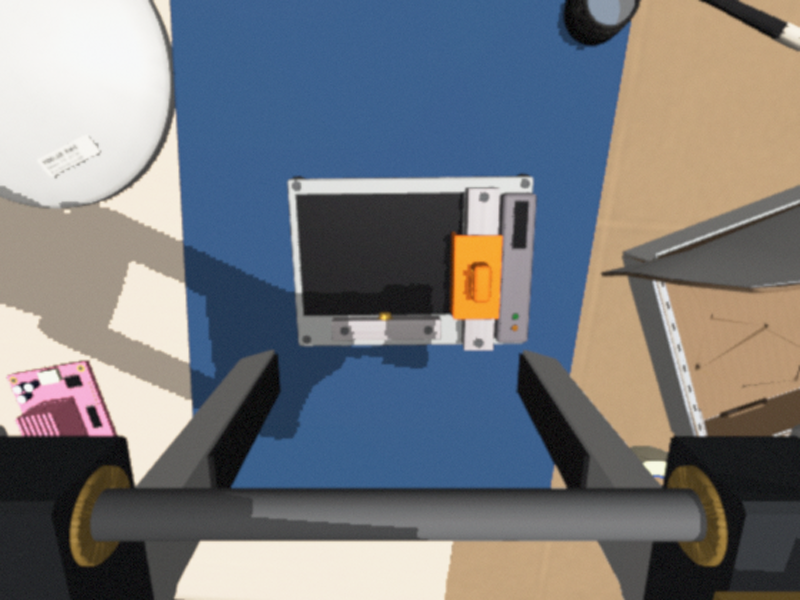

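Run:
```python
import cv2
a=cv2.imread("pics/w1.png")
cv2.imwrite("pics/w1c.png",cv2.resize(a[115:255,195:385],None,fx=4.2,fy=4.2,interpolation=cv2.INTER_CUBIC))
```

```text
(no output)
```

View pics/w1c.png

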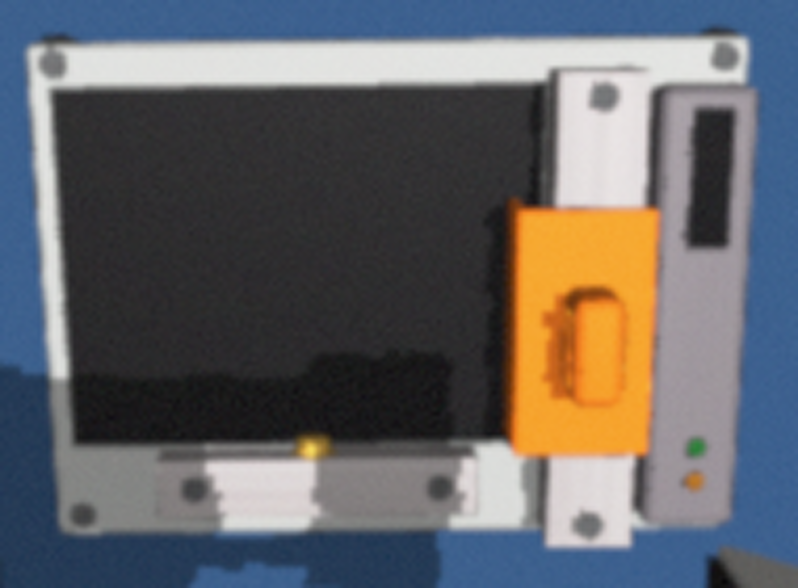

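```bash
cat > fit.py <<'E'
from h import *
from scipy.optimize import least_squares
P=np.load("w1.npy",allow_pickle=True).item()
f=lambda x,y:np.array([195+x/4.2,115+y/4.2])
pts=[((28,45),(-75,65,10)),((748,38),(105,65,10)),((62,533),(-75,-65,10)),((553,70),(55,58,30)),((546,546),(55,-62,30)),((160,453),(-46,-40,22)),((475,450),(38,-40,22))]
def n2w(v,q):
    c,s=np.cos(v[2]),np.sin(v[2]); q=np.array(q)/1e3
    return np.array([v[0]+c*q[0]-s*q[1],v[1]+s*q[0]+c*q[1],.01+q[2]])
res=lambda v:np.concatenate([proj(P,n2w(v,q))-f(*u) for u,q in pts])
if __name__=="__main__":
    r=least_squares(res,[.596,-.17,.07],loss='soft_l1')
    print(r.x,res(r.x).reshape(-1,2).round(1))
    v=r.x
    for z in (.04,.046,.05,.056,.06,.066):
        w=ray(P,*f(600,350),z); d=w[:2]-v[:2];c,s=np.cos(v[2]),np.sin(v[2])
        # length of grip block top in mm
        a=ray(P,*f(602,293),z);b=ray(P,*f(597,404),z)
        e=ray(P,*f(510,330),z);g=ray(P,*f(658,330),z)
        h1=ray(P,*f(658,210),z);h2=ray(P,*f(648,455),z)
        print(z,w.round(4),(np.array([c*d[0]+s*d[1],-s*d[0]+c*d[1]])*1e3).round(1),"grip len",np.linalg.norm(a-b).round(4),"plate",np.linalg.norm(e-g).round(4),np.linalg.norm(h1-h2).round(4))
E
python3 fit.py
```

```text
[ 0.59494676 -0.16473092  0.07644026] [[-1.3 -0.7]
 [ 0.8 -1.2]
 [-1.   0.5]
 [ 1.4 -0.4]
 [ 0.1  0.1]
 [-1.4  1.6]
 [ 0.9  1.5]]
0.04 [ 0.6625 -0.1697  0.04  ] [ 67.  -10.1] grip len 0.0282 plate 0.0365 0.062
0.046 [ 0.6614 -0.1683  0.046 ] [66.  -8.7] grip len 0.0278 plate 0.0359 0.0609
0.05 [ 0.6606 -0.1674  0.05  ] [65.3 -7.7] grip len 0.0274 plate 0.0355 0.0602
0.056 [ 0.6595 -0.1661  0.056 ] [64.3 -6.2] grip len 0.0269 plate 0.0348 0.0591
0.06 [ 0.6587 -0.1651  0.06  ] [63.6 -5.3] grip len 0.0266 plate 0.0344 0.0584
0.066 [ 0.6576 -0.1638  0.066 ] [62.5 -3.8] grip len 0.0261 plate 0.0338 0.0574
```

Run:
```python
from h import *
go([.6585,-.167,.085],.076)
```

```text
pos [ 0.6004 -0.169   0.2091] rot [-1.5699  0.003   0.0689] t 3.65 w 0.0939 F [-0.8 -0.3 -0.1] q [-0.37  0.25  1.17 -0.    1.72 -0.43]
shift [ 0.0585  0.1239 -0.0021] rotvec [-0.0009 -0.0071 -0.003 ]
```

Request:
{"op": "arm_command", "data": {"series": "0 -0.007 0 0.019 0.02 -0.001 0.05;0 0 0 0.02 0.025 -0.001 0.05;0 0 0 0.019 0.025 0 0.05;0 0 0 0 0.027 0 0.05;0 0 0 0 0.027 0 0.05;0 0 0 0 0 0 0.05"}}

```text
time: 4.25
tool_pos: [0.6627, -0.1661, 0.0828]
ee_rot: [-1.572, -0.002, 0.078]
wrist_force: [-1.2, 0.8, -0.9]
width: 0.0515
```

Run:
```python
from h import *
go([.6585,-.167,.085],.076)
p=robot.camera_params("wrist")
im=robot.snapshot("wrist");cv2.imwrite("pics/w2.png",cv2.resize(im,(800,600),interpolation=cv2.INTER_CUBIC))
np.save("w2.npy",p,allow_pickle=True)
for z in (.045,.055,.065): print(proj(p,[.6585,-.167,z])/.7)
im=robot.snapshot("scene");cv2.imwrite("pics/s2.png",cv2.resize(im[140:300,260:460],(800,600),interpolation=cv2.INTER_CUBIC))
```

```text
pos [ 0.6627 -0.1661  0.0828] rot [-1.5719 -0.0019  0.078 ] t 4.25 w 0.0515 F [-1.2  0.8 -0.9] q [-0.33  0.43  1.2  -0.    1.51 -0.41]
shift [-0.0042 -0.0022 -0.0006] rotvec [0.0011 0.002  0.0019]
[386.37261325 343.20367076]
[385.9078837  351.07193003]
[385.40074843 359.65815352]
```

View pics/w2.png

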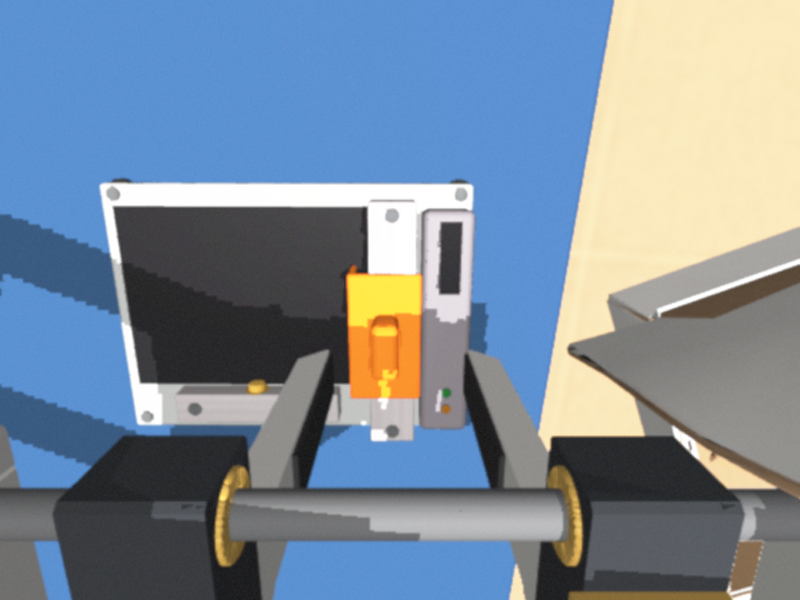

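View pics/s2.png

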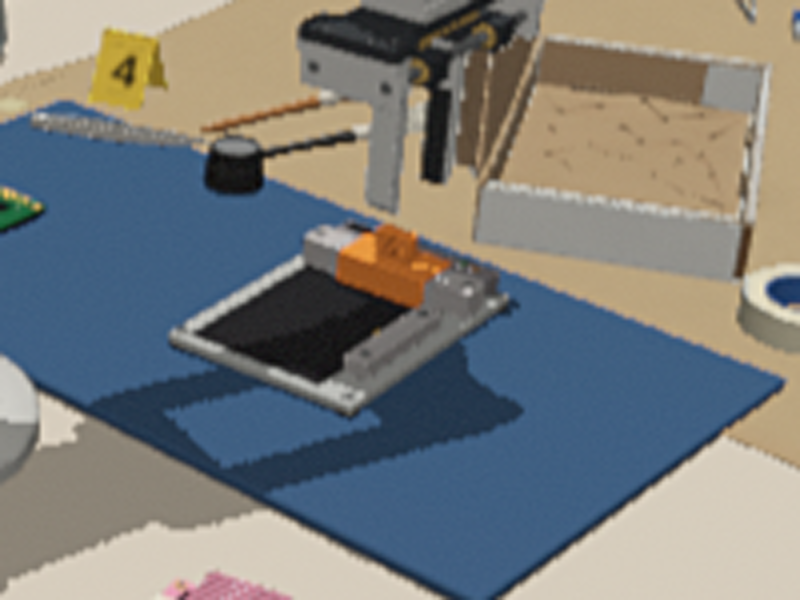

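Request:
{"op": "arm_command", "data": {"series": "0 0 0 -0.0042 0.008 0.001 0.05;0 0 0 0 0.008 0 0.05;0 0 0 0 0.008 0 0.05;0 0 0 0 0.006 0 0.05;0 0 0 0 0 0 0.05"}}

```text
time: 4.85
tool_pos: [0.6643, -0.1678, 0.064]
ee_rot: [-1.58, -0.021, 0.078]
wrist_force: [-0.6, 0.6, 0.5]
width: 0.05
```

Run:
```python
from h import *
go([.6585,-.165,.052],.076)
im=robot.snapshot("wrist");cv2.imwrite("pics/w3.png",cv2.resize(im,(800,600),interpolation=cv2.INTER_CUBIC))
im=robot.snapshot("scene");cv2.imwrite("pics/s3.png",cv2.resize(im[140:300,260:460],(800,600),interpolation=cv2.INTER_CUBIC))
```

```text
pos [ 0.6643 -0.1678  0.064 ] rot [-1.5803 -0.0212  0.0777] t 4.85 w 0.05 F [-0.6  0.6  0.5] q [-0.33  0.43  1.24 -0.    1.45 -0.41]
shift [-0.0059  0.0118  0.0034] rotvec [0.0095 0.0016 0.0212]
```

View pics/w3.png

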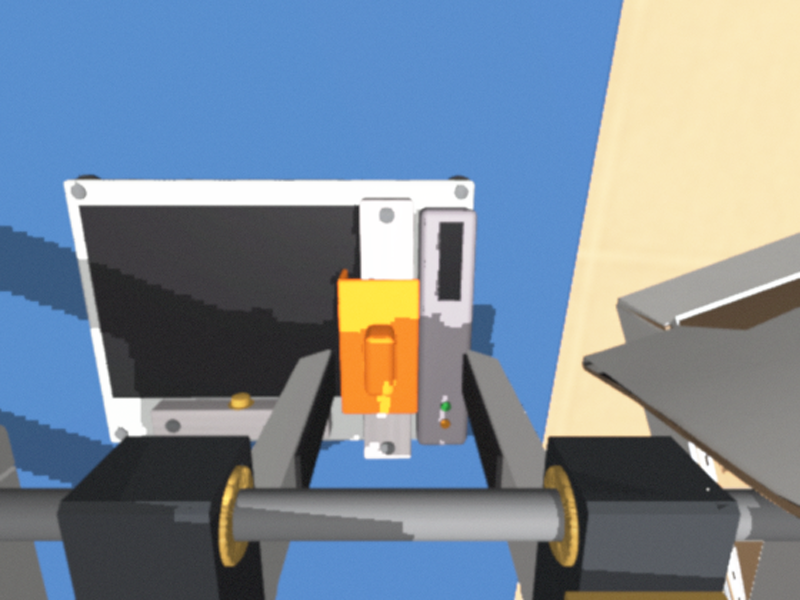

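View pics/s3.png

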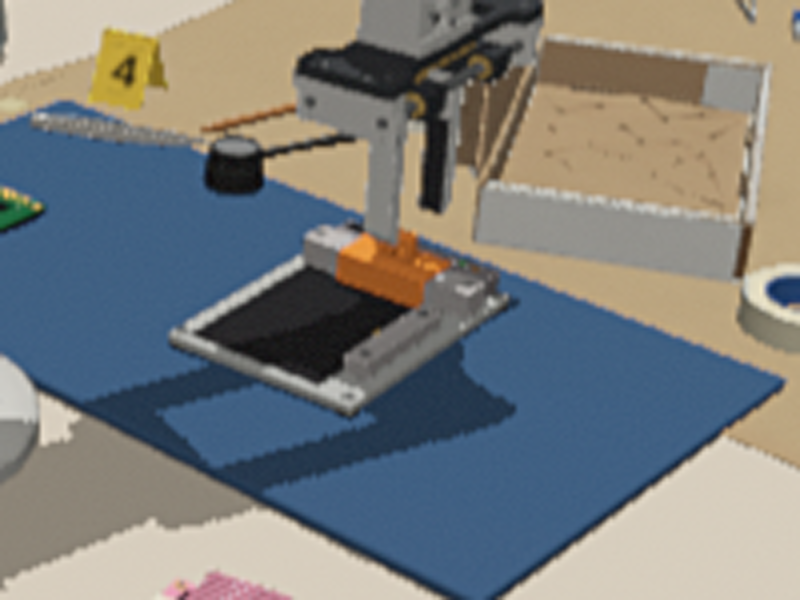

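Request:
{"op": "arm_command", "data": {"series": "0.0095 0 0.021 -0.006 0.012 0.0034 0.05"}}

```text
time: 5.05
tool_pos: [0.6603, -0.1657, 0.0551]
ee_rot: [-1.573, -0.006, 0.078]
wrist_force: [-0.4, 0.0, 0.4]
width: 0.0498
```

Run:
```python
from h import *
go([.6585,-.165,.052],.076)
```

```text
pos [ 0.6603 -0.1657  0.0551] rot [-1.573  -0.0055  0.0775] t 5.05 w 0.0498 F [-0.4  0.   0.4] q [-0.33  0.44  1.24  0.    1.46 -0.41]
shift [-0.0018  0.0031  0.0009] rotvec [0.0022 0.0015 0.0055]
```

Request:
{"op": "arm_command", "data": {"series": "0.003 0 0.007 -0.0025 0.0045 0.001 0.05;0.001 0 0.002 -0.0008 0.001 0 0.02;0 0 0 0 0 0 0;0 0 0 0 0 0 0;0 0 0 0 0 0 0;0 0 0 0 0 0 0"}}

```text
time: 5.65
tool_pos: [0.6557, -0.1642, 0.0462]
ee_rot: [-1.566, 0.008, 0.078]
wrist_force: [7.9, 0.6, -2.2]
width: 0.013
```

Run:
```python
from h import *
go([.6585,-.165,.052],.076)
p=robot.camera_params("wrist");np.save("w4.npy",p,allow_pickle=True)
im=robot.snapshot("wrist");cv2.imwrite("pics/w4.png",cv2.resize(im,(800,600),interpolation=cv2.INTER_CUBIC))
```

```text
pos [ 0.6557 -0.1642  0.0462] rot [-1.5665  0.008   0.0777] t 5.65 w 0.013 F [ 7.9  0.6 -2.2] q [-0.33  0.44  1.25  0.    1.46 -0.41]
shift [ 0.0027 -0.0058 -0.001 ] rotvec [-0.0043  0.0017 -0.008 ]
```

View pics/w4.png

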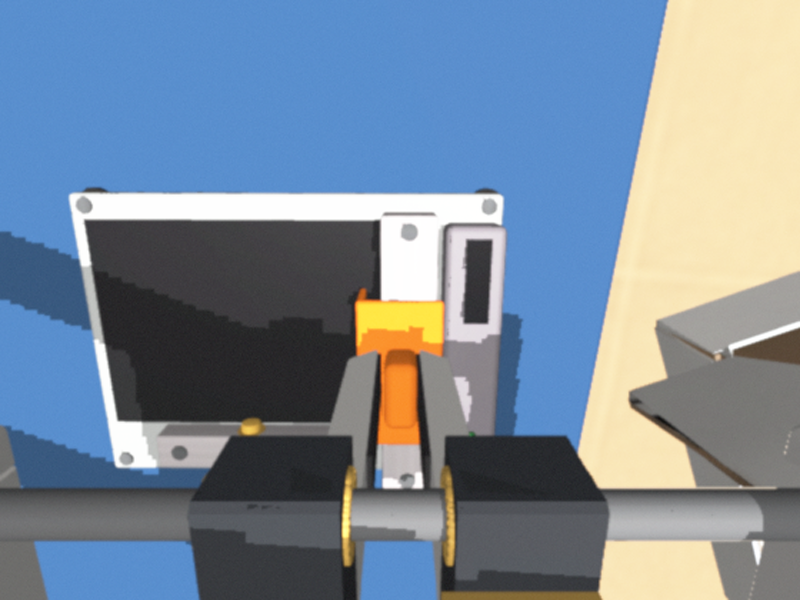

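Request:
{"op": "arm_command", "data": {"series": "0 0 0 0 -0.008 0 0;0 0 0 0 -0.008 0 0;0 0 0 0 -0.006 0 0"}}

```text
time: 6.0
tool_pos: [0.6561, -0.164, 0.0658]
ee_rot: [-1.565, 0.009, 0.077]
wrist_force: [8.4, -2.3, -29.0]
width: 0.0119
```

Run:
```python
from h import *
go([.6565,-.164,.066],.076)
```

```text
pos [ 0.6561 -0.164   0.0658] rot [-1.5654  0.0087  0.0775] t 6.0 w 0.0119 F [  8.4  -2.3 -29. ] q [-0.33  0.43  1.23  0.    1.49 -0.41]
shift [ 0.0004 -0.0002 -0.    ] rotvec [-0.0054  0.0015 -0.0087]
```

Request:
{"op": "arm_command", "data": {"series": "0 0 0 0 -0.001 0 0;0 0 0 0 -0.001 0 0"}}

```text
time: 6.2
tool_pos: [0.6564, -0.1641, 0.0653]
ee_rot: [-1.565, 0.009, 0.077]
wrist_force: [3.6, -0.6, -8.2]
width: 0.0121
```

Run:
```python
from h import *
go([.6565,-.164,.066],.076)
p=robot.camera_params("wrist");np.save("w5.npy",p,allow_pickle=True)
im=robot.snapshot("wrist");cv2.imwrite("pics/w5.png",cv2.resize(im,(800,600),interpolation=cv2.INTER_CUBIC))
im=robot.snapshot("scene");cv2.imwrite("pics/s5.png",cv2.resize(im[140:300,260:460],(800,600),interpolation=cv2.INTER_CUBIC))
```

```text
pos [ 0.6564 -0.1641  0.0653] rot [-1.5649  0.009   0.0774] t 6.2 w 0.0121 F [ 3.6 -0.6 -8.2] q [-0.33  0.43  1.22  0.    1.49 -0.41]
shift [ 0.0001 -0.0007  0.0001] rotvec [-0.0058  0.0014 -0.009 ]
```

View pics/s5.png

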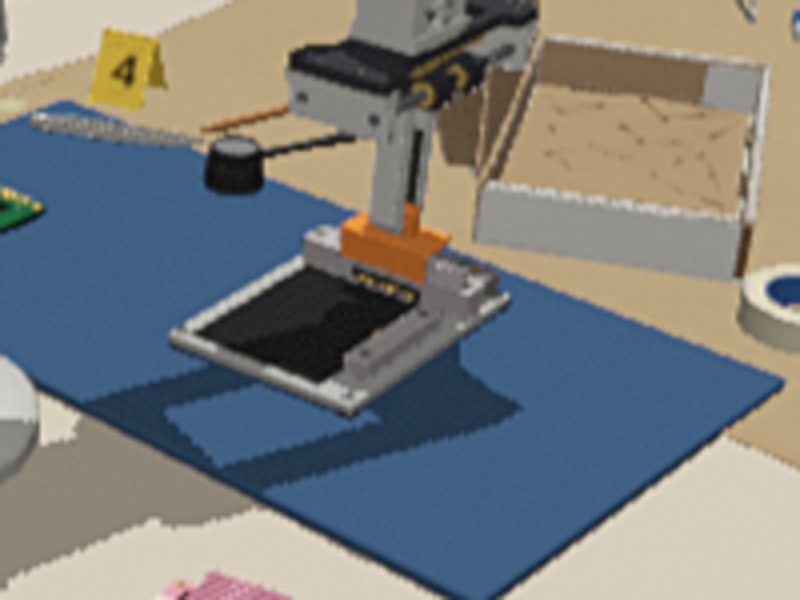

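View pics/w5.png

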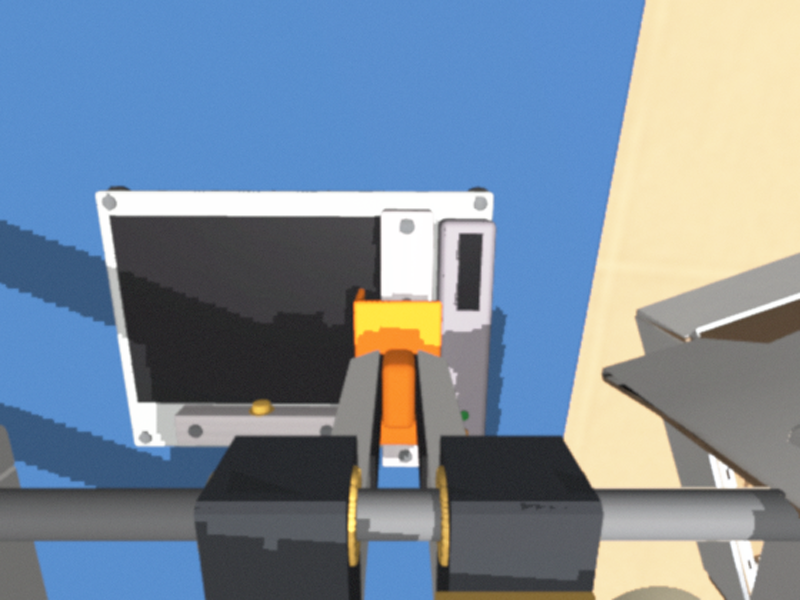

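Request:
{"op": "arm_command", "data": {"series": "0 0 0 0 0 0 0.045;0 0 0 0 0 0 0.045;0 0 0 0 0 0 0.045;0 0 0 0 -0.03 0 0.045;0 0 0 0 -0.04 0 0.045;0 0 0 0 -0.04 0 0.06"}}

```text
time: 6.9
tool_pos: [0.6517, -0.1633, 0.1767]
ee_rot: [-1.56, 0.026, 0.078]
wrist_force: [0.8, -0.1, -0.0]
width: 0.0498
```

Run:
```python
from h import *
go([.53,.10,.17],.04)
im=robot.snapshot("wrist");cv2.imwrite("pics/w6.png",cv2.resize(im,(800,600),interpolation=cv2.INTER_CUBIC))
im=robot.snapshot("scene");cv2.imwrite("pics/s6.png",cv2.resize(im[140:300,260:460],(800,600),interpolation=cv2.INTER_CUBIC))
from fit import n2w
from scipy.optimize import least_squares
q=[(-75,65,10),(105,65,10),(-75,-65,10),(55,58,30)]
for n,u in [("w4",[(70,194),(503,194),(117,467),(381,214)]),("w5",[(97,192),(493,192),(136,446),(382,211)]),("w2",[(102,184),(473,184),(140,424),(368,201)])]:
    P=np.load(n+".npy",allow_pickle=True).item()
    r=least_squares(lambda v:np.concatenate([proj(P,n2w(v,a))-np.array(b)*.7 for a,b in zip(q,u)]),[.596,-.17,.07])
    print(n,r.x,r.fun.round(1))
```

```text
pos [ 0.6517 -0.1633  0.1767] rot [-1.5596  0.0257  0.0777] t 6.9 w 0.0498 F [ 0.8 -0.1 -0. ] q [-0.33  0.39  1.06  0.    1.72 -0.41]
shift [-0.1007  0.0123  0.2718] rotvec [-0.0107  0.0375 -0.0259]
w4 [ 0.59574825 -0.16495961  0.07902829] [-2.5 -0.6  2.6 -0.9 -1.   2.2  0.7  0.6]
w5 [ 0.59583563 -0.1650831   0.07754653] [-2.3 -0.5  2.6 -0.4 -0.7  1.7  0.3  0.2]
w2 [ 0.59609589 -0.16503887  0.07913353] [-2.4 -0.4  2.4 -0.7 -1.3  2.2  1.1  0.1]
```

View pics/s6.png

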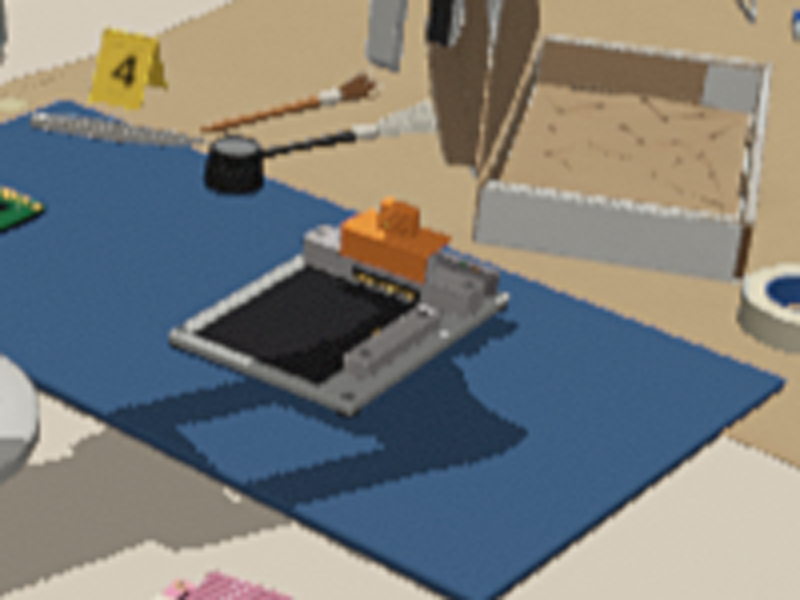

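View pics/w6.png

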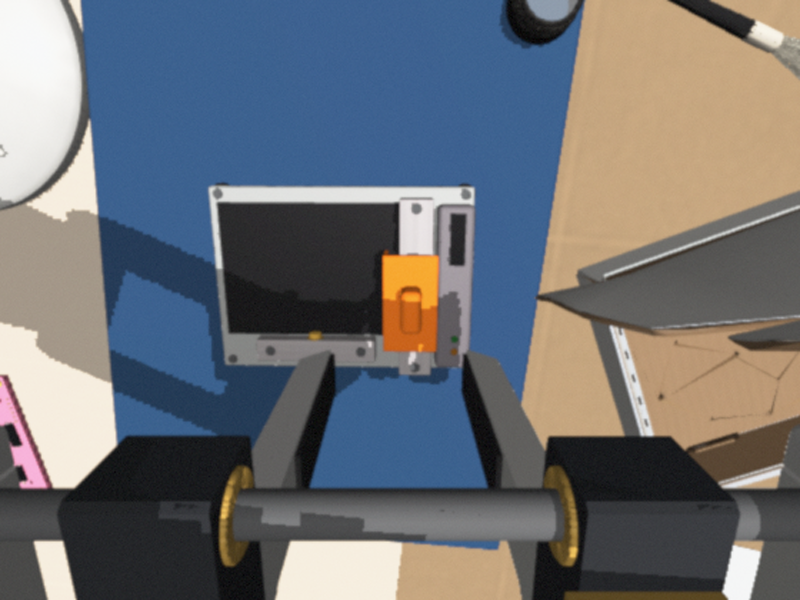

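Request:
{"op": "arm_command", "data": {"series": "0 0 0 -0.02 -0.005 0.04 0.06;0 0 0 -0.02 -0.005 0.045 0.07;0 0 0 -0.02 0 0.045 0.08;-0.01 0.037 -0.026 -0.02 0 0.045 0.094;0 0 0 -0.02 0 0.045 0.094;0 0 0 0 0 0 0.094"}}

```text
time: 7.6
tool_pos: [0.5365, 0.052, 0.1966]
ee_rot: [-1.576, -0.018, 0.034]
wrist_force: [-0.5, 0.2, 0.9]
width: 0.0934
```

```bash
cat > look.py <<'E'
from h import *
import sys
n=sys.argv[1]
go([.53,.10,.12],.04)
p=robot.camera_params("wrist");np.save(n+".npy",p,allow_pickle=True)
im=robot.snapshot("wrist");cv2.imwrite(f"pics/{n}.png",cv2.resize(im,(800,600),interpolation=cv2.INTER_CUBIC))
E=np.array(p["extrinsics"])
for t in sys.argv[2:]:
    for r in robot.spot_in("wrist",t)[:1]:
        c=np.array(r["centre"]); w=E[:3,:3]@c+E[:3,3]; print(t,round(r["score"],2),w.round(4),proj(p,w).round())
E
python3 look.py w7 board heat_sink gold_edge
```

```text
pos [0.5365 0.052  0.1966] rot [-1.576  -0.0185  0.034 ] t 7.6 w 0.0934 F [-0.5  0.2  0.9] q [-0.01  0.05  1.43 -0.    1.65 -0.04]
shift [-0.0063  0.0762  0.0486] rotvec [ 0.0053 -0.006   0.0185]
board 0.96 [0.5369 0.1083 0.0126] [277. 138.]
heat_sink 0.34 [ 0.6548 -0.1608  0.0628] [375. 391.]
gold_edge 0.87 [0.5375 0.1062 0.0152] [277. 140.]
```

View pics/w7.png

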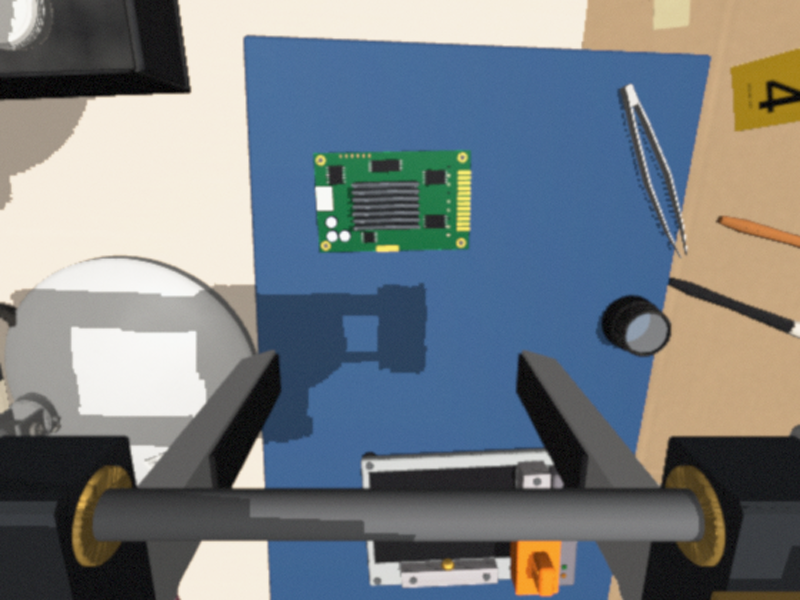

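```bash
cat > bfit.py <<'E'
from h import *
from scipy.optimize import least_squares
import sys
# usage: bfit name TL TR BL BR HS(top centre or -)
P=np.load(sys.argv[1]+".npy",allow_pickle=True).item()
u=[eval(a) for a in sys.argv[2:6]]
q=[(-55,35,7),(55,35,7),(-55,-35,7),(55,-35,7)]
from fit import n2w
r=least_squares(lambda v:np.concatenate([proj(P,n2w(v,a))-np.array(b)*.7 for a,b in zip(q,u)]),[.53,.1,.04])
print("board",r.x.round(4),r.fun.round(1),"hs",n2w(r.x,(-5,0,22)).round(4), "hs top px",(proj(P,n2w(r.x,(-5,0,37)))/.7).round())
E
python3 bfit.py w7 314,152 472,151 320,251 473,249
python3 - <<'E'
from h import *
go([.53,.105,.12],.04)
E
```

```text
board [0.5368 0.1049 0.0491] [ 0.5  0.1  0.7 -0.9  0.5  0.7 -1.8  0.2] hs [0.5318 0.1047 0.032 ] hs top px [388. 206.]
pos [0.5396 0.0464 0.1959] rot [-1.5788 -0.0188  0.0269] t 7.8 w 0.094 F [ 0.5 -0.2  0.4] q [-0.01  0.06  1.42 -0.01  1.64 -0.04]
shift [-0.0095  0.0753  0.0594] rotvec [ 0.0081 -0.0132  0.0187]
```

Request:
{"op": "arm_command", "data": {"series": "0.008 -0.022 0.019 -0.002 0.025 0.02 0.094;0 0 0 -0.002 0.028 0.02 0.094;0 0 0 -0.002 0.028 0.02 0.094;0 0 0 0 0.01 0 0.094"}}

```text
time: 8.2
tool_pos: [0.5375, 0.1001, 0.104]
ee_rot: [-1.573, -0.005, 0.038]
wrist_force: [-0.9, -0.4, 0.6]
width: 0.0941
```

```bash
sed -i 's/go(.*/go([.532,.105,.09],.049)/' look.py; python3 look.py w8 board heat_sink
python3 - <<'E'
from h import *
go([.532,.105,.09],.049)
E
```

```text
pos [0.5375 0.1001 0.104 ] rot [-1.5733 -0.0052  0.0377] t 8.2 w 0.0941 F [-0.9 -0.4  0.6] q [ 0.08  0.12  1.54 -0.    1.48  0.04]
shift [-0.0054  0.0139  0.0051] rotvec [ 0.0025 -0.0113  0.0052]
board 0.74 [0.538  0.1094 0.0155] [278. 206.]
heat_sink 0.81 [0.5315 0.1105 0.0141] [270. 204.]
pos [0.5392 0.0987 0.1072] rot [-1.5741 -0.01    0.036 ] t 8.35 w 0.0942 F [-0.3 -0.5  0.5] q [ 0.08  0.12  1.54 -0.    1.48  0.04]
shift [-0.0072  0.0172  0.0067] rotvec [ 0.0034 -0.013   0.01  ]
```

View pics/w8.png

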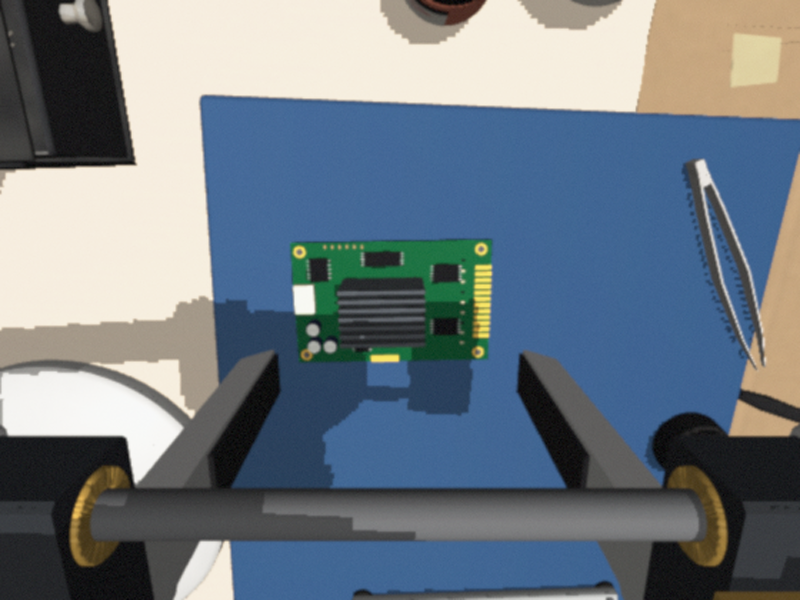

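```bash
python3 bfit.py w8 291,241 493,239 300,362 490,358
```

```text
board [0.5363 0.1055 0.0539] [-0.2  0.4  0.7 -0.6 -0.1 -0.1 -0.3  0.4] hs [0.5313 0.1052 0.032 ] hs top px [383. 319.]
```

Request:
{"op": "arm_command", "data": {"series": "0.003 -0.016 0.01 -0.008 0.012 0.0065 0.058;0.001 -0.003 0.003 -0.003 0.017 0.003 0.058;0 0 0 -0.001 0.02 0.001 0.058;0 0 0 0 0 0 0.058"}}

```text
time: 8.75
tool_pos: [0.531, 0.1059, 0.0622]
ee_rot: [-1.57, -0.007, 0.052]
wrist_force: [0.2, -0.1, -0.8]
width: 0.0651
```

Run:
```python
from h import *
go([.5313,.1052,.026],.052)
```

```text
pos [0.531  0.1059 0.0622] rot [-1.5699 -0.0069  0.0522] t 8.75 w 0.0651 F [ 0.2 -0.1 -0.8] q [0.09 0.14 1.61 0.   1.39 0.04]
shift [-0.      0.0362 -0.0008] rotvec [-0.0009  0.0002  0.0069]
```

Request:
{"op": "arm_command", "data": {"series": "0 0 0.007 0 0.015 -0.001 0.058;0 0 0.003 0 0.015 0 0.058;0 0 0 0 0.009 0 0.058"}}

```text
time: 9.05
tool_pos: [0.5346, 0.1043, 0.0253]
ee_rot: [-1.57, -0.005, 0.051]
wrist_force: [0.1, 0.5, 0.1]
width: 0.0579
```

```bash
sed -i 's/go(.*/go([.5313,.1052,.026],.052)/' look.py; python3 look.py w9
python3 - <<'E'
from h import *
go([.5313,.1052,.026],.052)
E
```

```text
pos [0.5346 0.1043 0.0253] rot [-1.5697 -0.0048  0.0514] t 9.05 w 0.0579 F [0.1 0.5 0.1] q [0.09 0.18 1.64 0.   1.32 0.04]
shift [-0.0033 -0.0007  0.0011] rotvec [-0.0011 -0.0006  0.0048]
pos [0.5334 0.1042 0.0236] rot [-1.5699 -0.0017  0.0513] t 9.1 w 0.0576 F [-1.8  0.1  0.6] q [0.09 0.18 1.64 0.   1.32 0.04]
shift [-0.002  -0.0024  0.0012] rotvec [-0.0009 -0.0007  0.0017]
```

View pics/w9.png

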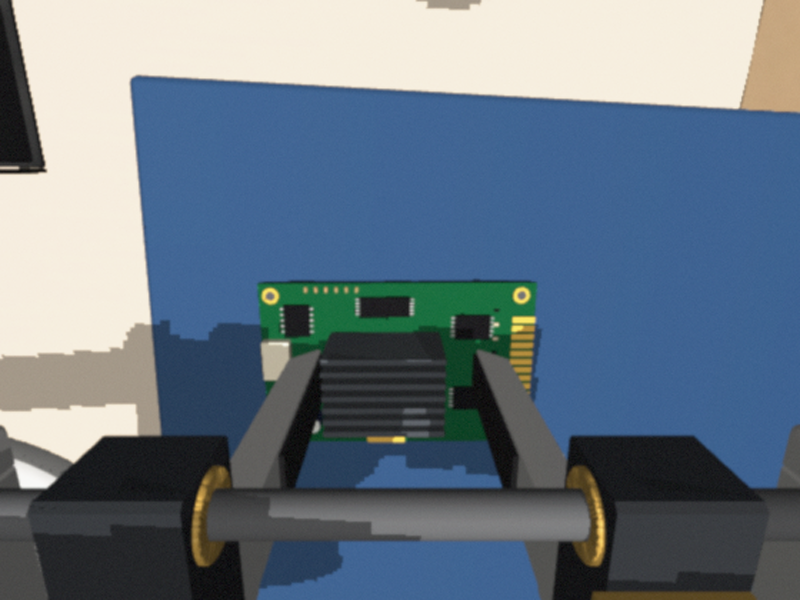

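Request:
{"op": "arm_command", "data": {"series": "0 0 0.003 -0.003 -0.002 0.001 0.05;0 0 0 -0.001 -0.001 0 0.03;0 0 0 0 0 0 0.03;0 0 0 0 0 0 0.03;0 0 0 0 0 0 0.03"}}

```text
time: 9.6
tool_pos: [0.5289, 0.1052, 0.0268]
ee_rot: [-1.57, 0.002, 0.052]
wrist_force: [0.9, -0.2, -1.7]
width: 0.0437
```

```bash
python3 look.py w10
```

```text
pos [0.5289 0.1052 0.0268] rot [-1.5699  0.002   0.0517] t 9.6 w 0.0437 F [ 0.9 -0.2 -1.7] q [0.09 0.17 1.64 0.   1.33 0.04]
shift [ 0.0024  0.0008 -0.0001] rotvec [-0.0009 -0.0003 -0.002 ]
```

Request:
{"op": "arm_command", "data": {"series": "0 0 0 0 -0.02 0 0.03;0 0 0 0 -0.025 0 0.03;0 0 0 0 -0.015 0 0.03;0 0 0 0 0 -0.02 0.03;0 0 0 0 0 -0.03 0.03"}}

```text
time: 10.15
tool_pos: [0.5309, 0.0571, 0.0885]
ee_rot: [-1.569, 0.003, 0.057]
wrist_force: [0.1, -0.7, -1.2]
width: 0.0441
```

```bash
sed -i 's/go(.*/go([.565,-.157,.085],.078)/' look.py; python3 look.py w11
```

```text
pos [0.5309 0.0571 0.0885] rot [-1.5686  0.0034  0.0573] t 10.15 w 0.0441 F [ 0.1 -0.7 -1.2] q [-0.    0.11  1.58  0.    1.45 -0.06]
shift [ 0.0218  0.0029 -0.2157] rotvec [-0.0023 -0.0207 -0.0034]
```

View pics/w11.png

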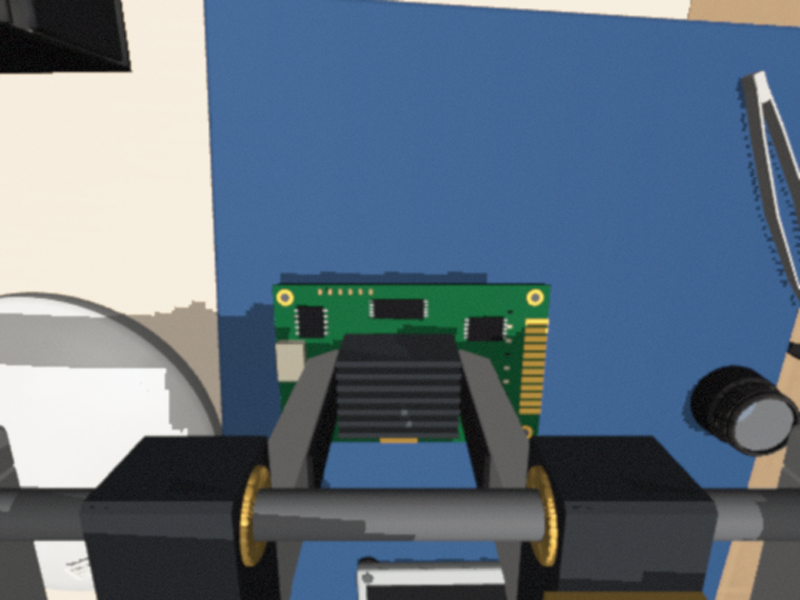

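Request:
{"op": "arm_command", "data": {"series": "0 -0.02 0 0.004 0 -0.03 0.03;0 0 0 0.004 0 -0.045 0.03;0 0 0 0.004 0 -0.045 0.03;0 0 0 0.004 0 -0.045 0.03;0 0 0 0.004 0 -0.03 0.03;0 0 0 0.002 0 -0.015 0.03;0 0 0 0 0 0 0.03"}}

```text
time: 10.9
tool_pos: [0.5697, -0.1638, 0.0894]
ee_rot: [-1.573, 0.001, 0.074]
wrist_force: [-0.6, 0.6, -2.9]
width: 0.0437
```

```bash
python3 look.py w12
python3 - <<'E'
from h import *
im=robot.snapshot("scene");cv2.imwrite("pics/s12.png",cv2.resize(im[140:300,260:460],(800,600),interpolation=cv2.INTER_CUBIC))
go([.565,-.157,.085],.078)
E
```

```text
pos [ 0.5697 -0.1638  0.0894] rot [-1.5727e+00  9.0000e-04  7.3700e-02] t 10.9 w 0.0437 F [-0.6  0.6 -2.9] q [-0.37  0.23  1.44 -0.    1.47 -0.45]
shift [-0.0042  0.0044  0.0071] rotvec [ 0.0019 -0.0043 -0.0009]
pos [ 0.5694 -0.1614  0.0894] rot [-1.5715e+00  1.3000e-03  7.6400e-02] t 11.0 w 0.044 F [ 1.1 -0.9 -1.3] q [-0.37  0.23  1.44 -0.    1.47 -0.45]
shift [-0.0041  0.0044  0.0047] rotvec [ 0.0007 -0.0016 -0.0013]
```

View pics/w12.png

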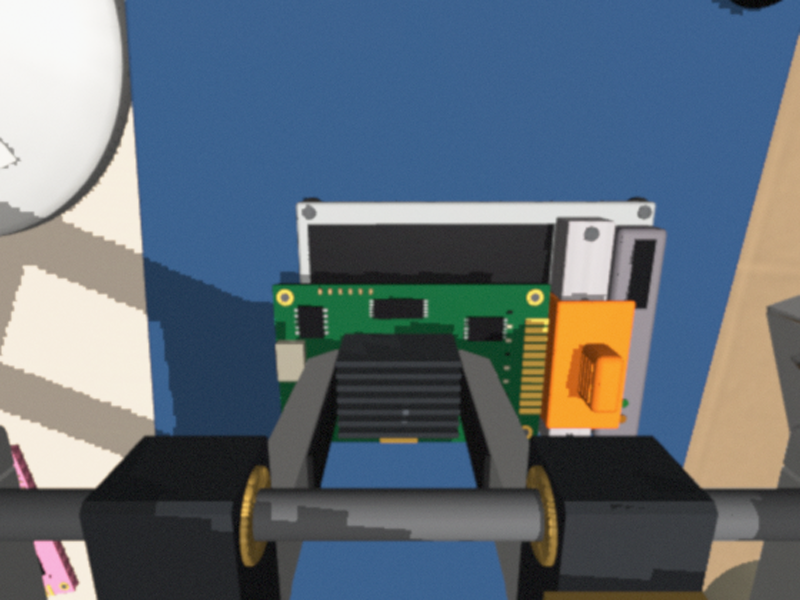

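View pics/s12.png

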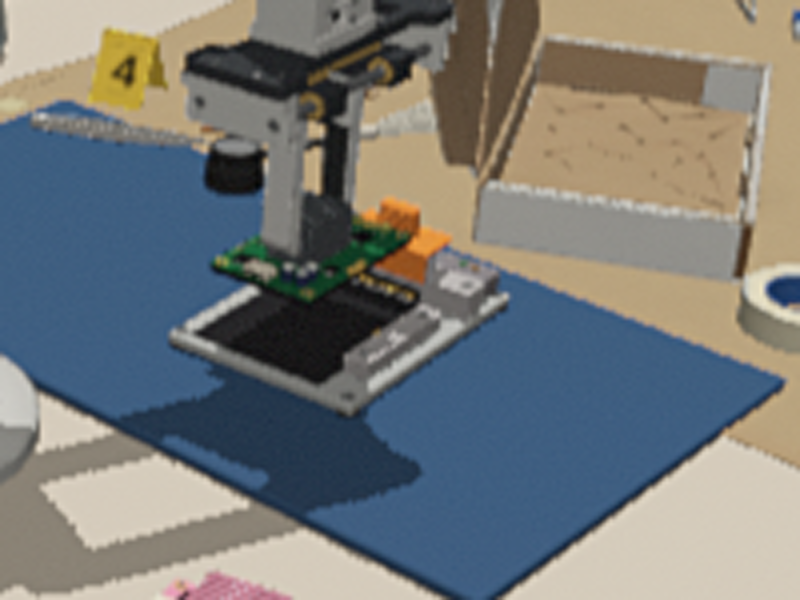

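Run:
```python
from h import *
P=np.load("w12.npy",allow_pickle=True).item()
pos=np.array([.5697,-.1638,.0894]);R=Ro.from_euler('xyz',[-1.5727,.0009,.0737])
for u in [(274,285),(551,285)]:
    w=ray(P,u[0]*.7,u[1]*.7,.0796); print(w.round(4),R.inv().apply(w-pos).round(4))
from fit import n2w
v=[.5958,-.165,.078]
for q in [(-75,65,10),(105,65,10),(55,58,30)]: print(q,(proj(P,n2w(v,q))/.7).round(1))
```

```text
[ 0.5196 -0.1331  0.0796] [-0.0477  0.0098  0.0343]
[ 0.6284 -0.125   0.0796] [0.0614 0.0097 0.0343]
(-75, 65, 10) [296.1 202.7]
(105, 65, 10) [660.1 201.1]
(55, 58, 30) [571.2 220.4]
```

Request:
{"op": "arm_command", "data": {"series": "0 -0.002 0 -0.004 0.014 0.005 0.03;0 0 0 -0.001 0.018 0.002 0.03;0 0 0 0 0.014 0 0.03"}}

```text
time: 11.3
tool_pos: [0.5657, -0.1494, 0.0455]
ee_rot: [-1.572, -0.005, 0.084]
wrist_force: [-0.4, 0.2, -1.1]
width: 0.0436
```

Run:
```python
from h import *
go([.565,-.157,.0375],.078)
```

```text
pos [ 0.5657 -0.1494  0.0455] rot [-1.5716 -0.0048  0.0843] t 11.3 w 0.0436 F [-0.4  0.2 -1.1] q [-0.36  0.24  1.51  0.    1.38 -0.44]
shift [-0.0014  0.008  -0.0075] rotvec [0.0008 0.0063 0.0048]
```

Request:
{"op": "arm_command", "data": {"series": "0.001 0.006 0.006 -0.001 0.006 -0.004 0.03;0 0 0.002 0 0.004 -0.003 0.03"}}

```text
time: 11.5
tool_pos: [0.565, -0.1531, 0.0359]
ee_rot: [-1.568, 0.005, 0.082]
wrist_force: [-4.2, 3.8, 22.6]
width: 0.0436
```

Run:
```python
from h import *
go([.565,-.157,.0365],.078)
```

```text
pos [ 0.565  -0.1531  0.0359] rot [-1.5684  0.0047  0.0821] t 11.5 w 0.0436 F [-4.2  3.8 22.6] q [-0.36  0.26  1.51  0.    1.37 -0.44]
shift [-0.0003 -0.0006 -0.0039] rotvec [-0.0024  0.0041 -0.0047]
```

Request:
{"op": "arm_command", "data": {"series": "-0.002 0.003 -0.004 0.004 -0.0008 -0.004 0.03;0 0 0 0.007 0 -0.006 0.03;0 0 0 0.005 0 -0.004 0.03"}}

```text
time: 11.8
tool_pos: [0.5842, -0.1659, 0.0387]
ee_rot: [-1.572, -0.002, 0.081]
wrist_force: [-0.0, -0.3, -1.0]
width: 0.0433
```

```bash
sed -i 's/go(.*/go([.5895,-.1702,.0365],.0785)/' look.py; python3 look.py w13
```

```text
pos [ 0.5842 -0.1659  0.0387] rot [-1.5718 -0.0022  0.0806] t 11.8 w 0.0433 F [-0.  -0.3 -1. ] q [-0.37  0.3   1.46  0.    1.38 -0.45]
shift [ 0.005   0.0022 -0.0047] rotvec [0.001  0.0021 0.0022]
```

View pics/w13.png

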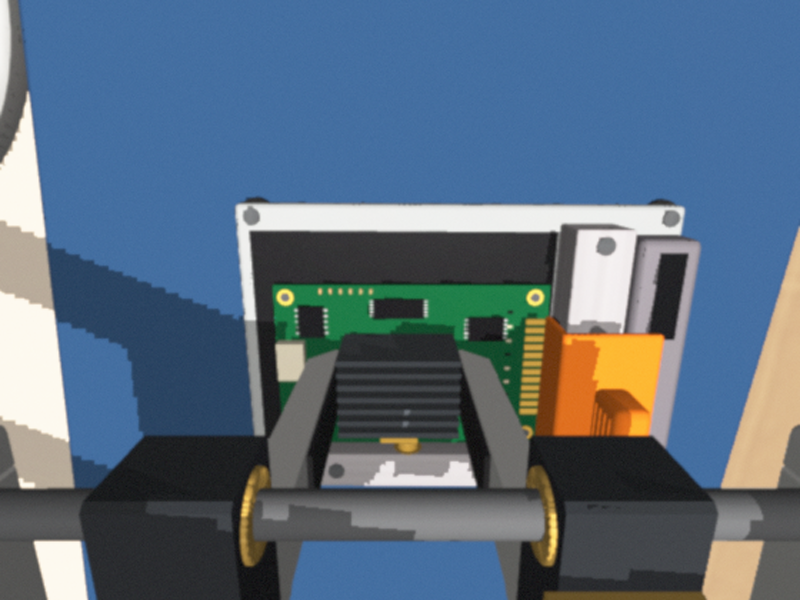

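Request:
{"op": "arm_command", "data": {"series": "0.001 0.002 0.002 0.001 0.003 -0.001 0.03;0 0 0 0.003 0.0005 -0.003 0.03"}}

```text
time: 12.05
tool_pos: [0.5869, -0.1684, 0.036]
ee_rot: [-1.566, 0.006, 0.078]
wrist_force: [-7.4, 5.8, 7.4]
width: 0.0439
```

```bash
cat > st.py <<'E'
from h import *
o=robot.get_obs();R=Ro.from_euler('xyz',o["ee_rot"])
print("F tool xyz",R.inv().apply(o["wrist_force"]).round(1),"T",R.inv().apply(o["wrist_torque"]).round(2))
go([.5895,-.1702,.0365],.0785)
E
python3 st.py
```

```text
F tool xyz [-7.  -7.4  6.4] T [ 0.82 -0.01  0.84]
pos [ 0.5869 -0.1684  0.036 ] rot [-1.5657  0.0059  0.0778] t 12.05 w 0.0439 F [-7.4  5.8  7.4] q [-0.37  0.31  1.45  0.    1.39 -0.45]
shift [ 0.0025 -0.0006 -0.002 ] rotvec [-0.0051 -0.0007 -0.0059]
```

Request:
{"op": "arm_command", "data": {"series": "-0.005 0 -0.006 0.003 0 -0.003 0.03"}}

```text
time: 12.15
tool_pos: [0.5884, -0.1696, 0.036]
ee_rot: [-1.566, 0.005, 0.078]
wrist_force: [-7.4, 4.2, 4.5]
width: 0.0438
```

```bash
python3 st.py
```

```text
F tool xyz [-7.1 -4.4  4.8] T [0.94 0.04 1.04]
pos [ 0.5884 -0.1696  0.036 ] rot [-1.5664  0.0046  0.0777] t 12.15 w 0.0438 F [-7.4  4.2  4.5] q [-0.37  0.32  1.44  0.    1.39 -0.45]
shift [ 0.0011 -0.0005 -0.0007] rotvec [-0.0044 -0.0009 -0.0046]
```

Request:
{"op": "arm_command", "data": {"series": "-0.003 0 -0.004 0.003 0 -0.003 0.03"}}

```text
time: 12.25
tool_pos: [0.5888, -0.17, 0.0361]
ee_rot: [-1.564, 0.007, 0.078]
wrist_force: [-12.0, 6.8, 9.3]
width: 0.0435
```

```bash
python3 st.py
```

```text
F tool xyz [-11.5  -9.2   7.8] T [ 1.37 -0.01  1.6 ]
pos [ 0.5888 -0.17    0.0361] rot [-1.5636  0.0073  0.0778] t 12.25 w 0.0435 F [-12.    6.8   9.3] q [-0.38  0.32  1.44  0.    1.39 -0.45]
shift [ 0.0006 -0.0004 -0.0003] rotvec [-0.0072 -0.0007 -0.0073]
```

Request:
{"op": "arm_command", "data": {"series": "-0.003 0 -0.003 0.003 0 -0.003 0.03"}}

```text
time: 12.35
tool_pos: [0.5889, -0.17, 0.0364]
ee_rot: [-1.56, 0.012, 0.078]
wrist_force: [-10.4, 7.1, 9.2]
width: 0.0439
```

```bash
python3 st.py
```

```text
F tool xyz [-9.9 -9.   8. ] T [ 1.32 -0.01  1.54]
pos [ 0.5889 -0.17    0.0364] rot [-1.5603  0.0118  0.0783] t 12.35 w 0.0439 F [-10.4   7.1   9.2] q [-0.38  0.32  1.43  0.    1.4  -0.46]
shift [ 0.0006 -0.0001 -0.0002] rotvec [-0.0105 -0.0003 -0.0118]
```

Request:
{"op": "arm_command", "data": {"series": "-0.015 0 -0.016 0.003 0.001 -0.003 0.03;-0.012 0 -0.012 0.003 0.001 -0.003 0.03"}}

```text
time: 12.55
tool_pos: [0.5889, -0.1703, 0.0358]
ee_rot: [-1.575, -0.001, 0.078]
wrist_force: [-7.8, 6.7, 14.4]
width: 0.0435
```

```bash
python3 st.py; python3 look.py w14
python3 - <<'E'
from h import *
im=robot.snapshot("scene");cv2.imwrite("pics/s14.png",cv2.resize(im[160:280,280:440],(800,600),interpolation=cv2.INTER_CUBIC))
E
python3 st.py
```

```text
F tool xyz [ -7.2 -14.4   7.2] T [1.49 0.04 2.18]
pos [ 0.5889 -0.1703  0.0358] rot [-1.575e+00 -1.100e-03  7.820e-02] t 12.55 w 0.0435 F [-7.8  6.7 14.4] q [-0.37  0.31  1.45 -0.    1.38 -0.45]
shift [ 0.0006 -0.0007  0.    ] rotvec [ 0.0043 -0.0003  0.0011]
pos [ 0.5889 -0.1703  0.0358] rot [-1.575e+00 -1.100e-03  7.820e-02] t 12.55 w 0.0435 F [-7.8  6.7 14.4] q [-0.37  0.31  1.45 -0.    1.38 -0.45]
shift [ 0.0006 -0.0007  0.    ] rotvec [ 0.0043 -0.0003  0.0011]
F tool xyz [ -8.9 -10.6   6.7] T [1.44 0.02 2.08]
pos [ 0.5889 -0.1703  0.0358] rot [-1.5753e+00 -1.2000e-03  7.8500e-02] t 12.65 w 0.044 F [-9.4  6.1 10.6] q [-0.37  0.31  1.45 -0.    1.38 -0.45]
shift [ 0.0006 -0.0007  0.0001] rotvec [ 0.0045 -0.      0.0012]
```

View pics/w14.png

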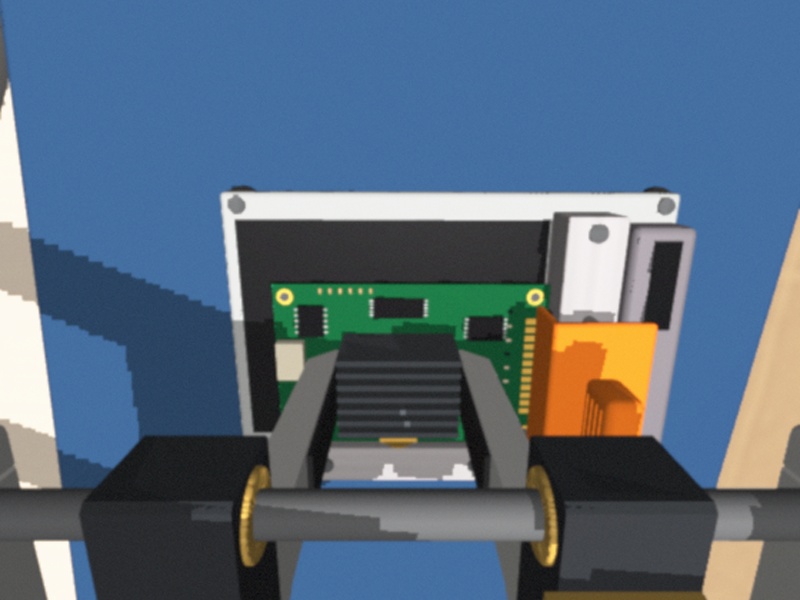

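View pics/s14.png

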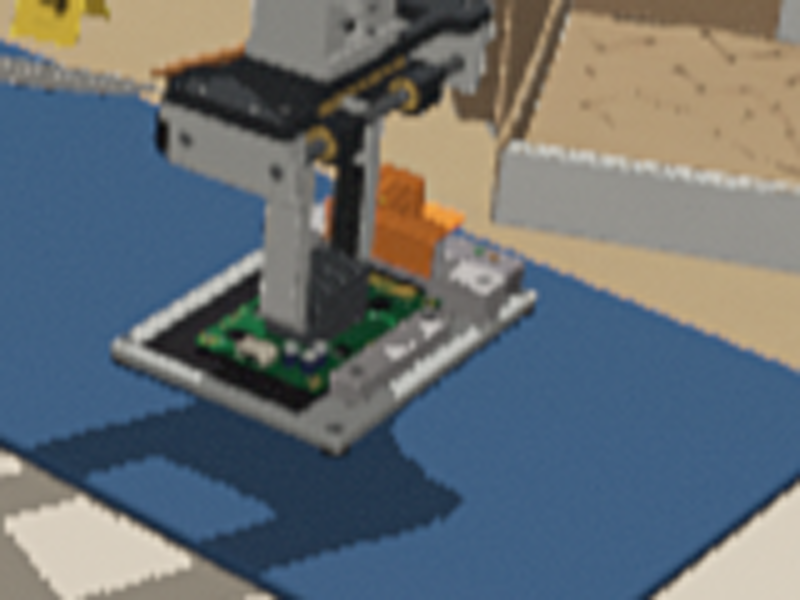

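Request:
{"op": "arm_command", "data": {"series": "-0.007 0 -0.012 0.005 -0.0002 -0.005 0.03"}}

```text
time: 12.75
tool_pos: [0.5889, -0.1704, 0.0358]
ee_rot: [-1.572, -0.001, 0.079]
wrist_force: [-15.5, 11.8, 10.7]
width: 0.044
```

```bash
python3 st.py
```

```text
F tool xyz [-14.5 -10.7  12.9] T [2.51 0.14 2.98]
pos [ 0.5889 -0.1704  0.0358] rot [-1.5719e+00 -7.0000e-04  7.8900e-02] t 12.75 w 0.044 F [-15.5  11.8  10.7] q [-0.37  0.31  1.45 -0.    1.38 -0.45]
shift [ 0.0006 -0.0007  0.0001] rotvec [0.0011 0.0004 0.0007]
```

Request:
{"op": "arm_command", "data": {"series": "-0.010 0 -0.014 0.005 0 -0.005 0.03;-0.010 0 -0.014 0.005 0 -0.005 0.03"}}

```text
time: 12.95
tool_pos: [0.5889, -0.1703, 0.0358]
ee_rot: [-1.571, -0.003, 0.08]
wrist_force: [-12.2, 10.4, 12.9]
width: 0.0435
```

```bash
python3 st.py; python3 -c "
from h import *
for i in range(4): robot.snapshot('scene')
"; python3 st.py
```

```text
F tool xyz [-11.3 -13.   11.3] T [2.04 0.2  3.08]
pos [ 0.5889 -0.1703  0.0358] rot [-1.5712 -0.0033  0.0797] t 12.95 w 0.0435 F [-12.2  10.4  12.9] q [-0.37  0.31  1.45  0.    1.38 -0.45]
shift [ 0.0006 -0.0007  0.0001] rotvec [0.0004 0.0012 0.0033]
F tool xyz [-11.1 -12.7  10.8] T [2.11 0.23 3.01]
pos [ 0.5889 -0.1704  0.0358] rot [-1.5713 -0.0033  0.0796] t 13.15 w 0.0441 F [-11.9   9.9  12.6] q [-0.37  0.31  1.45  0.    1.38 -0.45]
shift [ 0.0006 -0.0007  0.0001] rotvec [0.0005 0.0011 0.0033]
```

Request:
{"op": "arm_command", "data": {"series": "-0.012 -0.001 -0.014 0.007 -0.0007 -0.006 0.03;-0.012 -0.001 -0.016 0.006 -0.0003 -0.006 0.03"}}

```text
time: 13.35
tool_pos: [0.5889, -0.1703, 0.0358]
ee_rot: [-1.57, -0.001, 0.082]
wrist_force: [-15.9, 12.4, 13.5]
width: 0.0436
```

```bash
python3 st.py; python3 look.py w15;  python3 -c "
from h import *
im=robot.snapshot('scene');cv2.imwrite('pics/s15.png',cv2.resize(im[160:280,280:440],(800,600),interpolation=cv2.INTER_CUBIC))
for i in range(4): robot.snapshot('top')
cv2.imwrite('pics/t15.png',cv2.resize(robot.snapshot('top')[110:270,180:380],(750,600),interpolation=cv2.INTER_CUBIC))
"; python3 st.py
```

```text
F tool xyz [-14.8 -13.5  13.7] T [2.47 0.42 2.93]
pos [ 0.5889 -0.1703  0.0358] rot [-1.5703e+00 -8.0000e-04  8.1800e-02] t 13.35 w 0.0436 F [-15.9  12.4  13.5] q [-0.37  0.31  1.45  0.    1.38 -0.46]
shift [ 0.0006 -0.0007  0.0001] rotvec [-0.0005  0.0033  0.0008]
pos [ 0.5889 -0.1703  0.0358] rot [-1.5703e+00 -8.0000e-04  8.1800e-02] t 13.35 w 0.0436 F [-15.9  12.4  13.5] q [-0.37  0.31  1.45  0.    1.38 -0.46]
shift [ 0.0006 -0.0007  0.0001] rotvec [-0.0005  0.0033  0.0008]
F tool xyz [-15.  -13.5  13. ] T [2.5  0.4  3.18]
pos [ 0.5889 -0.1704  0.0358] rot [-1.5705e+00 -9.0000e-04  8.1700e-02] t 13.7 w 0.0437 F [-16.1  11.7  13.5] q [-0.37  0.31  1.45  0.    1.38 -0.46]
shift [ 0.0006 -0.0007  0.0001] rotvec [-0.0003  0.0032  0.0009]
```

View pics/w15.png

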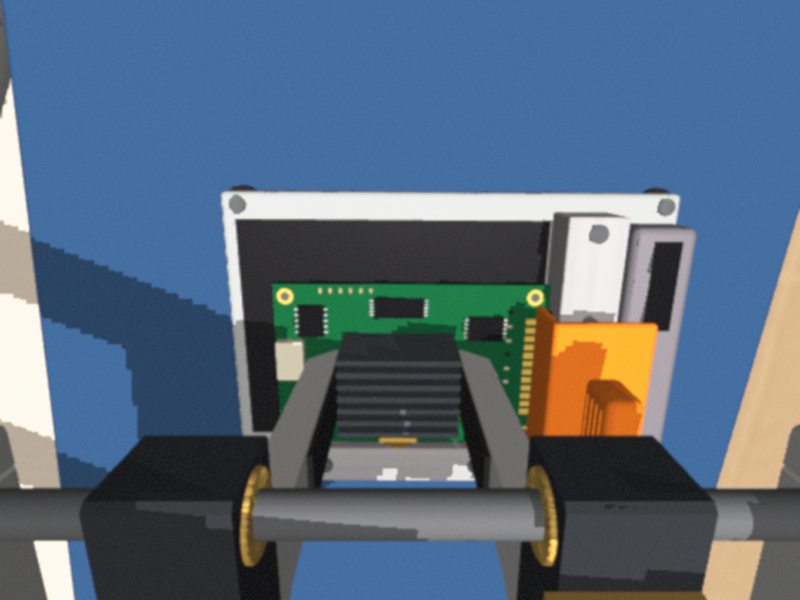

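View pics/s15.png

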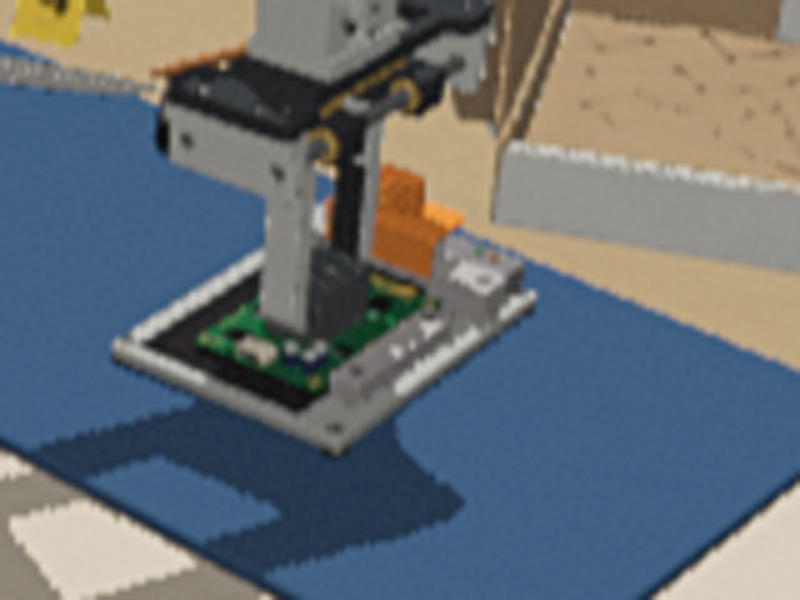

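Request:
{"op": "arm_command", "data": {"series": "-0.012 0.005 -0.015 0.006 -0.0006 -0.006 0.03;-0.012 0.004 -0.015 0.006 -0.0003 -0.006 0.03"}}

```text
time: 13.9
tool_pos: [0.5889, -0.1704, 0.0358]
ee_rot: [-1.57, -0.001, 0.075]
wrist_force: [-16.4, 13.1, 14.8]
width: 0.0436
```

```bash
python3 st.py;  python3 -c "
from h import *
for i in range(8): robot.snapshot('top')
"; python3 st.py
```

```text
F tool xyz [-15.4 -14.8  14.3] T [ 2.42 -0.2   3.13]
pos [ 0.5889 -0.1704  0.0358] rot [-1.5703e+00 -8.0000e-04  7.4600e-02] t 13.9 w 0.0436 F [-16.4  13.1  14.8] q [-0.37  0.31  1.45  0.    1.38 -0.45]
shift [ 0.0006 -0.0007  0.0001] rotvec [-0.0005 -0.0039  0.0008]
F tool xyz [-14.4 -12.2  12.8] T [ 2.36 -0.21  3.08]
pos [ 0.5889 -0.1704  0.0358] rot [-1.5704e+00 -8.0000e-04  7.5000e-02] t 14.3 w 0.0439 F [-15.4  11.7  12.2] q [-0.37  0.31  1.45  0.    1.38 -0.45]
shift [ 0.0006 -0.0007  0.0001] rotvec [-0.0004 -0.0035  0.0008]
```

View pics/t15.png

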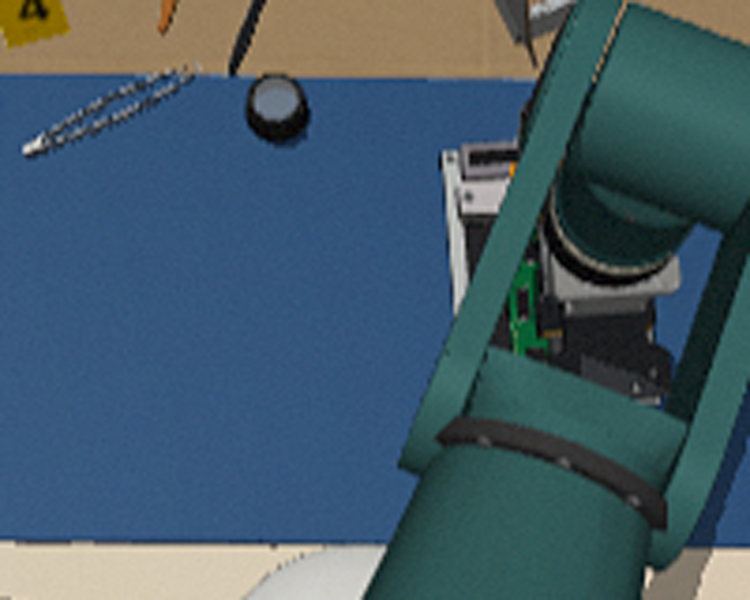

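Request:
{"op": "arm_command", "data": {"series": "-0.012 -0.002 -0.015 0.006 -0.0005 -0.006 0.03"}}

```text
time: 14.4
tool_pos: [0.5889, -0.1704, 0.0358]
ee_rot: [-1.57, -0.001, 0.078]
wrist_force: [-14.7, 11.9, 11.5]
width: 0.0438
```

```bash
python3 -c "
from h import *
for i in range(6): robot.snapshot('top')
"; python3 st.py; python3 look.py w16
```

```text
F tool xyz [-14.9 -12.7  13.1] T [2.37 0.1  3.05]
pos [ 0.5889 -0.1703  0.0358] rot [-1.5703e+00 -8.0000e-04  7.7900e-02] t 14.7 w 0.0439 F [-15.9  11.9  12.7] q [-0.37  0.31  1.45  0.    1.38 -0.45]
shift [ 0.0006 -0.0007  0.0001] rotvec [-0.0005 -0.0006  0.0008]
pos [ 0.5889 -0.1703  0.0358] rot [-1.5703e+00 -8.0000e-04  7.7900e-02] t 14.7 w 0.0439 F [-15.9  11.9  12.7] q [-0.37  0.31  1.45  0.    1.38 -0.45]
shift [ 0.0006 -0.0007  0.0001] rotvec [-0.0005 -0.0006  0.0008]
```

View pics/w16.png

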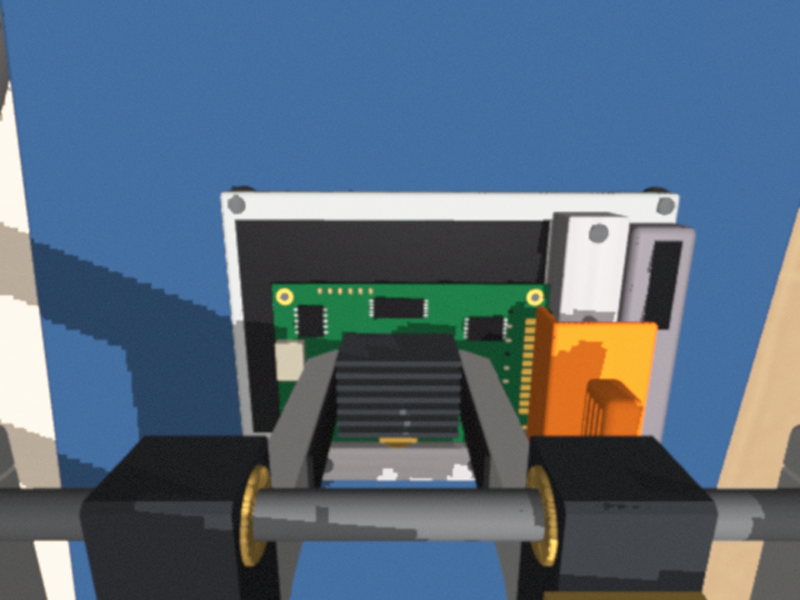

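The board's far edge at row 284 and its gold edge at column 549 sit flush and parallel to the stops. The cap is up, the plate's edge is level with the board's, and the push is steady.

```bash
python3 -c "
from h import *
print(robot.close_job())"
```

```text
the job is handed in; nothing more can be done
None
```

I raised the dust cap fully and pressed the board home against both steel stops. I then handed the job in at about 14.7 s, still holding the board pressed into the corner. The hand-in returned no verdict.

- **Cap:** It rose about 19.6 mm by the gripper and hit its end stop with a 29 N pull. After I released it, it stayed up and the pins were bare in the scene picture.
- **Board:** I held it by the heat sink and slid it into the corner. When I roughly doubled the push, the position changed by no more than 0.1 mm in either direction. With springs that soft, this means it was against both stops.
- **Final state:** The hand pushed with about 15 N towards the back stop and 13 N towards the side stop, well under 45 N. It also pressed down with about 13 N. The tool was level to about 1 mrad, and its heading agreed with the measured nest heading (0.078 rad).
- **Bystanders:** In the last top view taken during the hold, the loupe and tweezers looked unmoved. The jar lay outside that crop, and I did not go near it.

**Checks that disagreed or are indirect:**
- The wrist camera showed the base plate about 2% too small, and the top camera put the nest about 5 mm off in y from the wrist camera. I relied on contact force, not vision, for the final seating.
- I could not read the joint travel of the sprung contacts; that they are fully in is inferred from the hard stop.

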